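# Chokes into the dry cabinet

## Robot

A 6-joint arm with a two-finger parallel gripper is mounted at the origin on the work surface. World frame = base frame: x ahead of the robot, y to its left, z up, the work surface at z = 0. Lengths are in m, angles in degrees, forces in N, time in s.
With the tool pointing down it reaches from about 0.4 to 0.825 m from the base axis. Payload 7 kg.
Tool frame: the origin (TCP) lies on the centre line of the jaws, within the pads' length; the fingertips stand r.tip_reach ahead of it and the grasp point (between the pads) is the TCP (r.tip_reach is the distance from the TCP to the fingertips, in m); z points along the fingers, y is the line along which they close (so a half turn about z gives the same grasp; the last joint's range is limited). The gripper opens to 88 mm and grips with 3 to 60 N. Pads are 19 mm wide; open, the fingers measure 130 mm over their backs; the gripper's body (78 mm by 193 mm) begins 47 mm behind the grasp point.
Start: joints at [-48.753, 20.546, 0.682, 0, -70.136, -16.507], TCP at [0.282, -0.613, 0.246] pointing down, gripper open.
Joint ranges: [-176.03, 176.03], [-82.01, 121.73], [-58.28, 71.71], [-173.87, 95.51], [-174.79, -0.11], [-173.66, 173.66]. Speed limits (degrees/s): [136.94, 136.94, 172.46, 180, 180, 180].

## Interface

Orientations are given as [roll, pitch, yaw] about the fixed x, y, z axes, in that order (R = Rz(yaw) Ry(pitch) Rx(roll)).
In Python, from plant import sensors, cams, r gives the robot as it stands.
- The arm moves only by the tool drive_tool, never from a script. Its argument "rows" is a list of rows, each an object of numbers: "fingers": the gripper's target within -1 to 1 (fully open at 1, half-way at 0, shut at -1); "x", "y", "z": the shift along the tool's x, y, z in m; "spin": the turn about the tool's z in rad. A call has 1 to 10 rows; each row is the pose to reach, as a shift and turn from the pose commanded when the call began, along the tool's axes at that moment; what a row does not reach only later rows make up. A row lasts 1/8 s, in which the tool goes at most 62.5 mm and 10.7 degrees, less where a joint would pass 70% of its speed; a pose out of reach is approached as far as the arm can. A call with a gripper value outside its range is refused whole. The fingers move at their own pace and stop on an object; "newtons" is the grip in N (left out, the last holds). Time passes only in rows, so rows that repeat a pose let the fingers close. It gives the time, the measured TCP pose, the force, the opening and the grip force at its end, in the units of the state.
- sensors.get_state(): the state, without advancing time (a new reading comes with each control period).
- cams.capture(name): name is "side" or "top" or "wrist"; returns a dict with "pixels" (384x512x3 uint8, red, green, blue), "intrinsics" (3x3 intrinsics, pixels), "eye" and "orientation" of the camera in the world; the wrist camera has in their place "T_tool_cam" (4x4, takes a point from camera to tool coordinates, whose origin is the TCP and whose axes are the flange's). Camera axes: x right, y up, looking along -z (the intrinsics and any distortion apply to the point x, -y, -z); pixel columns grow to the right and rows downward; lengths in m; the calibration is good to about 2 mm. A picture is of the moment at which its call begins: read the wrist's pose just before it. There is no depth.
- r.close_job(): hands the job in; it is judged then, once.
The state is a dict: "time_s": time; "joints": joint angles; "qd": joint speeds; "joint_torque": joint torques, N m; "tcp_pos": TCP position; "eef_rot": TCP orientation; "contact_force": force on the tool from outside, world axes, zero at the start; "moment": the same for the moment, N m; "gripper_width": finger opening in m; "gripper_force": force on a finger pad.
Only numpy, scipy, OpenCV 4.12 (cv2) and the standard library are available. Lean on these libraries where they do the work, as an engineer would, in place of code of your own. Each camera call takes 0.05 s, during which the arm holds its last target. There are 200 camera calls.

## Task

Put the loose drum chokes into dry storage: tip all six of them out of the steel cup into the black tray that waits on the dry cabinet's landing, and stand the empty cup upright on the blue mat again. Then push the tray with the chokes in it through the cabinet's hinged flap until it is wholly inside and the flap has fallen shut behind it. Leave the other things on the bench where they are.

Things in the scene. Friction and masses are not known exactly. Their poses are not given: they have to be found in the camera images.
- cabinet: Dry cabinet, clear acrylic with aluminium edges, 245 long x 300 wide x 230 high, fixed on the mat. Origin: middle of the plane of its front panel (= the flap's plane), on top of the mat. x points inward, the way the tray is pushed; z up. A level deck, top at z = 56 in this frame, runs from the landing outside through the mouth and ends 30 inside; behind it lies the roller lane.
- landing (a point): Middle of the landing's outer edge, on the deck's top: the landing is the deck outside the mouth, 240 long (cabinet x -240 to 0). Guide rails, 10 high, run along both sides of deck and lane, inner faces at cabinet y = +-55.5.
- mouth (a point): Middle of the mouth's sill: on the deck's top, in the flap's plane. The mouth in the front panel is 112 wide (cabinet y +-56) and 92 high above the deck.
- header (a point): Outer face of the front panel at the top of the mouth, 92 above the deck. The 5 thick panel goes on up from here to 174 above the deck, and stands beside the mouth too: a gripper held upright strikes it before its finger tips get to the mouth; one that leans back 30 to 45 degrees, finger tips forward, gets them in under it.
- lane (a point): Top of the roller lane: middle of its first roller, flush with the deck, 42 inside the flap's plane. From here free-running rollers fall away at 10 degrees to an end stop 190 inside that plane. Once the tray's middle is past this point (its rear wall just in the mouth) the tray tips onto the rollers and rolls on by itself to the stop; only there is it clear of the flap's swing.
- flap (a joint): Angle of the flap that closes the mouth: clear acrylic, 108 wide, 85 long, 4 thick, 0.045 kg, hanging from a hinge along the mouth's top (90 above the deck). 0 = shut; grows as its lower edge swings inward, up to 1.4 rad; it cannot swing outward. A push under 1 N by tray or finger opens it; it falls shut by its weight within about a second once nothing holds it.
- flap_edge (a point): Middle of the flap's lower edge; 5 above the deck when shut.
- tray: Black plastic open tray, 96 long (its x, along the cabinet's x) x 104 wide x 32 high, walls and floor 3 thick, 0.16 kg. Origin at the centre of its underside. It starts on the landing between the rails (3.5 play each side), with its front wall some 75 to 105 short of the flap, and slides at a push of about 1 to 2 N on its rear wall.
- cup: Steel parts cup, round and conical: 66 across at the rim, 45 at the foot, 46 high (about 59 across at height 30), wall 2, 0.09 kg. Origin at the centre of its underside; z points out of its mouth. It stands upright on the mat, left or right of the landing, and starts with the six chokes in it. It is told from the solder spool and the jar by its open mouth.
- choke0: Drum choke: ferrite spool with copper winding, a plain cylinder 16 across and 17 long, 12 g. Origin at its centre, z along its length. All six start inside the cup in two layers of three. They slide on steel at a slope of about 24 to 35 degrees and roll.
- choke1: Drum choke, as choke0.
- choke2: Drum choke, as choke0.
- choke3: Drum choke, as choke0.
- choke4: Drum choke, as choke0.
- choke5: Drum choke, as choke0.
- spool: Bystander: steel-grey solder spool standing on end, 60 across, 47 high. Origin at the centre of its underside.
- jar: Bystander: white closed jar with black cap, 48 across, 65 high. Origin at the centre of its underside.
- driver: Bystander: screwdriver lying on the mat, 190 long, black handle. Origin at its middle.
- board: Bystander: green circuit board with parts on it, 90 x 65, up to 27 high. Origin at the centre of its underside.
- cutters: Bystander: wire cutters with blue handles lying flat, 140 long, 16 high. Origin at the pivot.
- meter: Bystander: dark grey multimeter lying on its back, 150 x 78, 43 high. Origin at the centre of its underside.
- mat: Blue bench mat, 700 x 1100, 3 thick, fixed. Origin at the centre of its underside.
Mind the look-alikes: they are no part of the job. Leave any brown or pink look-alike of the tray alone.

How it is judged (in metres and radians):
On the way, in this order (a step that is already met when the one before it is completed fails the run):
1. all six chokes lie in the tray while the tray is still on the landing (x of choke0 in the frame of tray between -0.046 and 0.046 m and y of choke0 in the frame of tray between -0.05 and 0.05 m and z of choke0 in the frame of tray between 0.002 and 0.04 m and x of choke1 in the frame of tray between -0.046 and 0.046 m and y of choke1 in the frame of tray between -0.05 and 0.05 m and z of choke1 in the frame of tray between 0.002 and 0.04 m and x of choke2 in the frame of tray between -0.046 and 0.046 m and y of choke2 in the frame of tray between -0.05 and 0.05 m and z of choke2 in the frame of tray between 0.002 and 0.04 m and x of choke3 in the frame of tray between -0.046 and 0.046 m and y of choke3 in the frame of tray between -0.05 and 0.05 m and z of choke3 in the frame of tray between 0.002 and 0.04 m and x of choke4 in the frame of tray between -0.046 and 0.046 m and y of choke4 in the frame of tray between -0.05 and 0.05 m and z of choke4 in the frame of tray between 0.002 and 0.04 m and x of choke5 in the frame of tray between -0.046 and 0.046 m and y of choke5 in the frame of tray between -0.05 and 0.05 m and z of choke5 in the frame of tray between 0.002 and 0.04 m and x of tray in the frame of cabinet below -0.055 m), for 0.2 s.
2. the tray, with the chokes in it, is in the mouth and holds the flap open (x of choke0 in the frame of tray between -0.046 and 0.046 m and y of choke0 in the frame of tray between -0.05 and 0.05 m and z of choke0 in the frame of tray between 0.002 and 0.04 m and x of choke1 in the frame of tray between -0.046 and 0.046 m and y of choke1 in the frame of tray between -0.05 and 0.05 m and z of choke1 in the frame of tray between 0.002 and 0.04 m and x of choke2 in the frame of tray between -0.046 and 0.046 m and y of choke2 in the frame of tray between -0.05 and 0.05 m and z of choke2 in the frame of tray between 0.002 and 0.04 m and x of choke3 in the frame of tray between -0.046 and 0.046 m and y of choke3 in the frame of tray between -0.05 and 0.05 m and z of choke3 in the frame of tray between 0.002 and 0.04 m and x of choke4 in the frame of tray between -0.046 and 0.046 m and y of choke4 in the frame of tray between -0.05 and 0.05 m and z of choke4 in the frame of tray between 0.002 and 0.04 m and x of choke5 in the frame of tray between -0.046 and 0.046 m and y of choke5 in the frame of tray between -0.05 and 0.05 m and z of choke5 in the frame of tray between 0.002 and 0.04 m and x of tray in the frame of cabinet between -0.045 and 0.052 m and value of joint flap above 0.2 rad), for 0.05 s.
At the end, for the whole second after the job is handed in: All six chokes lie in the tray; the tray rests upright on the roller lane inside the cabinet, clear of the flap (its middle more than 100 mm behind the flap's plane); the flap hangs shut (within 0.05 rad); the cup stands upright (within 0.1 rad) and still on the blue mat (x of choke0 in the frame of tray between -0.046 and 0.046 m and y of choke0 in the frame of tray between -0.05 and 0.05 m and z of choke0 in the frame of tray between 0.002 and 0.04 m and x of choke1 in the frame of tray between -0.046 and 0.046 m and y of choke1 in the frame of tray between -0.05 and 0.05 m and z of choke1 in the frame of tray between 0.002 and 0.04 m and x of choke2 in the frame of tray between -0.046 and 0.046 m and y of choke2 in the frame of tray between -0.05 and 0.05 m and z of choke2 in the frame of tray between 0.002 and 0.04 m and x of choke3 in the frame of tray between -0.046 and 0.046 m and y of choke3 in the frame of tray between -0.05 and 0.05 m and z of choke3 in the frame of tray between 0.002 and 0.04 m and x of choke4 in the frame of tray between -0.046 and 0.046 m and y of choke4 in the frame of tray between -0.05 and 0.05 m and z of choke4 in the frame of tray between 0.002 and 0.04 m and x of choke5 in the frame of tray between -0.046 and 0.046 m and y of choke5 in the frame of tray between -0.05 and 0.05 m and z of choke5 in the frame of tray between 0.002 and 0.04 m and x of tray in the frame of cabinet above 0.1 m and value of joint flap below 0.05 rad and height (world z) of tray between 0.03 and 0.06 m and angle between tray's own z axis and vertical below 0.3 rad and linear speed of each of tray, cup below 0.02 m/s and angle between cup's own z axis and vertical below 0.1 rad and height (world z) of cup between -0.001 and 0.007 m and x of cup in the frame of mat between -0.35 and 0.35 m and y of cup in the frame of mat between -0.55 and 0.55 m); the robot touches nothing.
It fails at once if a bystander (spool, jar, screwdriver, board, cutters, meter) is shifted by more than 30 mm (distance of any of spool, jar, driver, board, cutters, meter from where it was at the start of the episode above 0.03 m).
It also fails if it takes over 67 s, if anything falls off the work surface, if the arm or the gripper's body presses on something with over 40 N, if the wrist force passes 120 N, or if a joint passes its speed limit or range.

## Working session

There is one attempt and no reset: what is moved stays moved. The work goes in short steps, Python scripts to look and compute and a tool call to move; the robot and the scene stay as the last step left them, time stands still between calls to the robot, and variables do not carry over. Pictures are saved under pics/ and viewed, at most 10 in all, crops included, and the job is handed in when it is done.

Besides the shell and the picture viewer there is one more tool, called by a JSON object that holds its "op" and its "data", one argument or row to a line. drive_tool: Moves the arm, as the interface text tells. Its arguments: {"type":"object","properties":{"rows":{"type":"array"},"newtons":{"type":"number"}},"required":["rows"]}

```bash
ls; mkdir -p pics; cat > h.py <<'E'
import numpy as np,cv2
from scipy.spatial.transform import Rotation as R
from plant import sensors,cams,r
def rotm(o):
    o=np.array(o,float)
    return o if o.shape==(3,3) else (R.from_euler('xyz',o,degrees=True).as_matrix() if o.size==3 else R.from_quat(o).as_matrix())
def snap(n,f=None):
    c=cams.capture(n)
    if f: cv2.imwrite('pics/'+f,c['pixels'][:,:,::-1])
    return c
def ray(c,u,v):
    K=np.array(c['intrinsics']);d=np.linalg.inv(K)@[u,v,1]
    return np.array(c['eye']),rotm(c['orientation'])@[d[0],-d[1],-d[2]]
def onz(c,u,v,z):
    e,d=ray(c,u,v);return e+d*(z-e[2])/d[2]
def proj(c,p):
    q=rotm(c['orientation']).T@(np.array(p)-c['eye']);w=np.array(c['intrinsics'])@[q[0],-q[1],-q[2]];return w[:2]/w[2]
E
python3 - <<'E'
from h import *
s=sensors.get_state();print(s, r.tip_reach)
for n in('top','side'):
    c=snap(n,n+'0.png');print({k:v for k,v in c.items() if k!='pixels'})
E
```

```text
pics
{'time_s': 0.0, 'joints': array([-4.87527987e+01,  2.05910667e+01,  6.33901555e-01, -1.99461838e-02,
       -7.01326355e+01, -1.65065038e+01]), 'qd': array([-0.038311  , -0.02163817, -0.01281241,  0.06348871,  0.04428681,
        0.10935478]), 'joint_torque': array([ 2.57802158e-04, -5.82718098e+01,  2.93056977e+01,  6.99683100e+00,
        6.87731575e-03, -1.87558030e-04]), 'tcp_pos': array([ 0.28229049, -0.61265461,  0.24462831]), 'eef_rot': array([ 1.79908572e+02, -7.53911786e-03, -1.55266090e+02]), 'contact_force': array([-0.59882151, -0.06789264, -0.20094462]), 'moment': array([0.01686387, 0.02255328, 0.00158597]), 'gripper_force': 0.0, 'gripper_width': 0.08765042974037726} 0.019
{'intrinsics': array([[352.55795028,   0.        , 253.9529797 ],
       [  0.        , 352.55795028, 192.40952226],
       [  0.        ,   0.        ,   1.        ]]), 'eye': array([0.29998885, 0.00816458, 1.37107523]), 'orientation': array([  7.28451461,  -1.32162928, -90.89733434])}
{'intrinsics': array([[460.7740803 ,   0.        , 264.72661434],
       [  0.        , 460.7740803 , 195.57259924],
       [  0.        ,   0.        ,   1.        ]]), 'eye': array([0.07351517, 0.9148897 , 0.80742523]), 'orientation': array([  55.7324727 ,    1.25994008, -157.8614689 ])}
```

View pics/top0.png

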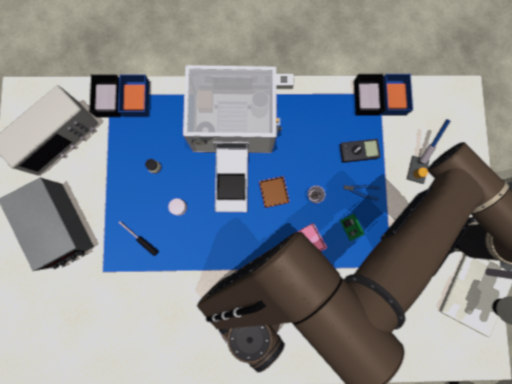

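View pics/side0.png

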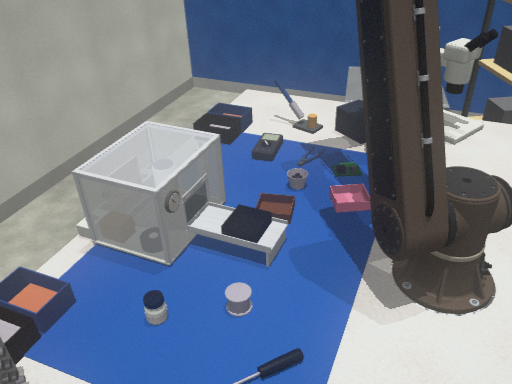

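The top view shows the black tray on the white landing at (231,187). The look-alikes are the brown tray (273,191) and the pink tray (313,236), which I'll leave alone. There are three cup candidates: (317,194) is grey with an open mouth and contents, (177,207) is closed and pale (spool), and (152,166) is white with a black cap (jar). The one at (317,194) fits the cup; next I'll confirm it in a crop and measure.

```bash
python3 - <<'E'
from h import *
c=snap('top');s=snap('side')
im=c['pixels'];a=im[125:220,200:345];b=s['pixels'][120:270,180:330]
o=np.hstack([cv2.resize(a,(560,367),interpolation=3),cv2.resize(b,(240,240),interpolation=3).repeat(1,0) if 0 else cv2.copyMakeBorder(cv2.resize(b,(240,240)),0,127,0,0,0)])
o=cv2.resize(o,(800,367));cv2.imwrite('pics/crop.png',o[:,:,::-1])
hsv=cv2.cvtColor(im,cv2.COLOR_RGB2HSV)
# white landing
def blobs(m,name,box,z):
    M=np.zeros_like(m);u0,v0,u1,v1=box;M[v0:v1,u0:u1]=m[v0:v1,u0:u1]
    k=max(cv2.findContours(M,cv2.RETR_EXTERNAL,cv2.CHAIN_APPROX_NONE)[0],key=cv2.contourArea)
    q=cv2.boxPoints(cv2.minAreaRect(k));P=np.array([onz(c,*x,z)[:2] for x in q])
    print(name,cv2.contourArea(k),np.round(q,1).tolist(),np.round(P,4).tolist(),'mid',P.mean(0).round(4))
blue=((hsv[...,0]>100)&(hsv[...,0]<130)&(hsv[...,1]>150)).astype(np.uint8)
blobs(1-blue,'landing',(205,152,257,222),.065)
blobs((hsv[...,2]<70).astype(np.uint8),'tray',(205,160,257,215),.091)
blobs(1-blue,'cup',(300,180,334,210),.049)
E
```

```text
landing 1943.5 [[205.0, 152.0], [256.0, 152.0], [256.0, 212.0], [205.0, 212.0]] [[0.6228, 0.158], [0.6208, -0.0348], [0.3931, -0.031], [0.3958, 0.1576]] mid [0.5081 0.0625]
tray 600.0 [[218.0, 174.0], [243.0, 174.0], [243.0, 198.0], [218.0, 198.0]] [[0.5331, 0.1072], [0.532, 0.0154], [0.4431, 0.0164], [0.4443, 0.1075]] mid [0.4881 0.0616]
cup 237.5 [[304.79998779296875, 199.60000610351562], [310.3999938964844, 182.8000030517578], [327.20001220703125, 188.39999389648438], [321.6000061035156, 205.1999969482422]] [[0.4387, -0.217], [0.5027, -0.2406], [0.4804, -0.304], [0.4165, -0.28]] mid [ 0.4596 -0.2604]
```

View pics/crop.png

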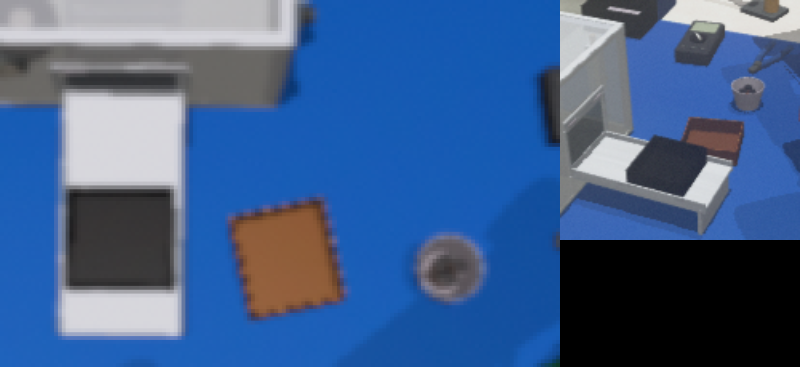

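The crop confirms both: the black tray is on the landing, and the open cup holding the chokes is at about top pixel (317,194). The drive has no tilt, so I'll see what the arm does at the edge of its reach while it is high and clear.

{"op": "drive_tool", "data": {
  "rows": [
    {"x": -0.36, "y": 0.065, "z": -0.075, "spin": 1.05, "fingers": 1},
    {"x": -0.36, "y": 0.065, "z": -0.075, "spin": 1.05},
    {"x": -0.36, "y": 0.065, "z": -0.075, "spin": 1.05},
    {"x": -0.36, "y": 0.065, "z": -0.075, "spin": 1.05},
    {"x": -0.36, "y": 0.065, "z": -0.075, "spin": 1.05},
    {"x": -0.36, "y": 0.065, "z": -0.075, "spin": 1.05},
    {"x": -0.36, "y": 0.065, "z": -0.075, "spin": 1.05},
    {"x": -0.36, "y": 0.065, "z": -0.075, "spin": 1.05}
  ]
}}

```text
invalid input
```

{"op": "drive_tool", "data": {
  "rows": [
    {"x": -0.36, "y": 0.065, "z": -0.075, "spin": 1.05, "fingers": 1},
    {"x": -0.36, "y": 0.065, "z": -0.075, "spin": 1.05, "fingers": 1},
    {"x": -0.36, "y": 0.065, "z": -0.075, "spin": 1.05, "fingers": 1},
    {"x": -0.36, "y": 0.065, "z": -0.075, "spin": 1.05, "fingers": 1},
    {"x": -0.36, "y": 0.065, "z": -0.075, "spin": 1.05, "fingers": 1},
    {"x": -0.36, "y": 0.065, "z": -0.075, "spin": 1.05, "fingers": 1},
    {"x": -0.36, "y": 0.065, "z": -0.075, "spin": 1.05, "fingers": 1},
    {"x": -0.36, "y": 0.065, "z": -0.075, "spin": 1.05, "fingers": 1}
  ]
}}

```text
time_s: 1.2
tcp_pos: [0.5824, -0.4029, 0.32]
eef_rot: [-180.0, -0.1, 144.7]
contact_force: [0.2, 0.8, 0.2]
gripper_width: 0.0879
gripper_force: 0.0
```

{"op": "drive_tool", "data": {
  "rows": [
    {"x": -0.25, "y": 0, "z": 0, "spin": 0, "fingers": 1},
    {"x": -0.25, "y": 0, "z": 0, "spin": 0, "fingers": 1},
    {"x": -0.25, "y": 0, "z": 0, "spin": 0, "fingers": 1},
    {"x": -0.25, "y": 0, "z": 0, "spin": 0, "fingers": 1},
    {"x": -0.25, "y": 0, "z": 0, "spin": 0, "fingers": 1},
    {"x": -0.25, "y": 0, "z": 0, "spin": 0, "fingers": 1}
  ]
}}

```text
time_s: 1.95
tcp_pos: [0.7825, -0.5488, 0.3099]
eef_rot: [-179.9, -0.6, 144.5]
contact_force: [0.5, -0.5, -1.1]
gripper_width: 0.0874
gripper_force: 0.0
```

```bash
python3 - <<'E'
from h import *
print(sensors.get_state())
E
```

```text
{'time_s': 1.95, 'joints': array([-2.34761733e+01,  5.53324192e+01,  7.13645050e+01, -3.03259736e-02,
       -1.06670469e+02, -1.02043470e+02]), 'qd': array([ 0.72747942, -4.3311335 ,  2.95012449,  0.86274237,  1.80165828,
       -0.32438976]), 'joint_torque': array([-3.82744242e-01, -1.02440629e+02,  3.18120754e+01,  7.84698576e+00,
       -6.52876664e-01,  2.96834693e-02]), 'tcp_pos': array([ 0.78254904, -0.54878543,  0.30991743]), 'eef_rot': array([-179.89530067,   -0.63041169,  144.48831804]), 'contact_force': array([ 0.49008341, -0.48134982, -1.06140597]), 'moment': array([-0.13210072, -0.17757887,  0.01263803]), 'gripper_force': 0.0, 'gripper_width': 0.08736991248654011}
```

{"op": "drive_tool", "data": {
  "rows": [
    {"x": -0.25, "y": 0, "z": 0, "spin": 0, "fingers": 1},
    {"x": -0.25, "y": 0, "z": 0, "spin": 0, "fingers": 1},
    {"x": -0.25, "y": 0, "z": 0, "spin": 0, "fingers": 1},
    {"x": -0.25, "y": 0, "z": 0, "spin": 0, "fingers": 1}
  ]
}}

```text
time_s: 2.45
tcp_pos: [0.8235, -0.5766, 0.2606]
eef_rot: [-179.7, 3.4, 144.6]
contact_force: [-0.6, -0.8, 0.2]
gripper_width: 0.0875
gripper_force: 0.0
```

```bash
python3 - <<'E'
from h import *
print(sensors.get_state()['joints'])
E
```

```text
[ -23.63380507   58.67204839   71.64303269    1.02256478  -99.66687163
 -101.59522724]
```

{"op": "drive_tool", "data": {
  "rows": [
    {"x": 0.1, "y": 0, "z": -0.05, "spin": 0, "fingers": 1},
    {"x": 0.1, "y": 0, "z": -0.05, "spin": 0, "fingers": 1},
    {"x": 0.1, "y": 0, "z": -0.05, "spin": 0, "fingers": 1}
  ]
}}

```text
time_s: 2.82
tcp_pos: [0.7362, -0.5147, 0.31]
eef_rot: [-179.6, 3.6, 144.6]
contact_force: [1.6, -0.4, 2.1]
gripper_width: 0.0875
gripper_force: 0.0
```

```bash
python3 - <<'E'
from h import *
print(sensors.get_state()['joints'])
E
```

```text
[ -22.15548258   40.57752435   41.65884629    1.16542683  -87.69602012
 -103.24236062]
```

Tilt gained at the edge of reach persists into the next call, so the arm can be leaned a step at a time. Next I'll push outward and up to lean faster.

{"op": "drive_tool", "data": {
  "rows": [
    {"x": -0.5, "y": 0, "z": -0.15, "spin": 0, "fingers": 1},
    {"x": -0.5, "y": 0, "z": -0.15, "spin": 0, "fingers": 1},
    {"x": -0.5, "y": 0, "z": -0.15, "spin": 0, "fingers": 1},
    {"x": -0.5, "y": 0, "z": -0.15, "spin": 0, "fingers": 1},
    {"x": -0.5, "y": 0, "z": -0.15, "spin": 0, "fingers": 1}
  ]
}}

```text
time_s: 3.45
tcp_pos: [0.8196, -0.5736, 0.3234]
eef_rot: [-179.4, 7.0, 144.6]
contact_force: [0.4, -0.3, 1.4]
gripper_width: 0.0876
gripper_force: 0.0
```

```bash
python3 - <<'E'
from h import *
print(sensors.get_state()['joints'])
E
```

```text
[ -23.16973977   55.26495544   71.7132004     2.13183011  -99.68814468
 -101.77270054]
```

{"op": "drive_tool", "data": {
  "rows": [
    {"x": -0.5, "y": 0, "z": -0.15, "spin": 0, "fingers": 1},
    {"x": -0.5, "y": 0, "z": -0.15, "spin": 0, "fingers": 1},
    {"x": -0.5, "y": 0, "z": -0.15, "spin": 0, "fingers": 1}
  ]
}}

```text
time_s: 3.82
tcp_pos: [0.838, -0.5867, 0.3243]
eef_rot: [-179.1, 10.4, 144.7]
contact_force: [0.2, 0.3, 1.1]
gripper_width: 0.0873
gripper_force: 0.0
```

```bash
python3 - <<'E'
from h import *
print(sensors.get_state()['joints'])
E
```

```text
[ -23.09713802   55.60040876   71.71151805    3.12782344  -96.12980716
 -101.71857895]
```

{"op": "drive_tool", "data": {
  "rows": [
    {"x": -0.8, "y": 0, "z": -0.4, "spin": 0, "fingers": 1},
    {"x": -0.8, "y": 0, "z": -0.4, "spin": 0, "fingers": 1},
    {"x": -0.8, "y": 0, "z": -0.4, "spin": 0, "fingers": 1},
    {"x": -0.8, "y": 0, "z": -0.4, "spin": 0, "fingers": 1},
    {"x": -0.8, "y": 0, "z": -0.4, "spin": 0, "fingers": 1},
    {"x": -0.8, "y": 0, "z": -0.4, "spin": 0, "fingers": 1},
    {"x": -0.8, "y": 0, "z": -0.4, "spin": 0, "fingers": 1},
    {"x": -0.8, "y": 0, "z": -0.4, "spin": 0, "fingers": 1},
    {"x": -0.8, "y": 0, "z": -0.4, "spin": 0, "fingers": 1},
    {"x": -0.8, "y": 0, "z": -0.4, "spin": 0, "fingers": 1}
  ]
}}

```text
time_s: 5.08
tcp_pos: [0.8296, -0.5796, 0.3886]
eef_rot: [-178.7, 13.8, 144.7]
contact_force: [0.4, 0.2, 0.5]
gripper_width: 0.0877
gripper_force: 0.0
```

```bash
python3 - <<'E'
from h import *
print(sensors.get_state()['joints'])
E
```

```text
[ -22.4844428    52.09700884   71.65543001    4.3398578   -96.37648661
 -101.95663337]
```

{"op": "drive_tool", "data": {
  "rows": [
    {"x": -0.5, "y": 0, "z": -0.1, "spin": 0, "fingers": 1},
    {"x": -0.5, "y": 0, "z": -0.1, "spin": 0, "fingers": 1}
  ]
}}

```text
time_s: 5.32
tcp_pos: [0.8486, -0.5928, 0.3904]
eef_rot: [-178.3, 17.1, 144.8]
contact_force: [-0.0, -0.4, 0.7]
gripper_width: 0.0879
gripper_force: 0.0
```

{"op": "drive_tool", "data": {
  "rows": [
    {"x": -0.5, "y": 0, "z": -0.1, "spin": 0, "fingers": 1},
    {"x": -0.5, "y": 0, "z": -0.1, "spin": 0, "fingers": 1}
  ]
}}

```text
time_s: 5.58
tcp_pos: [0.8649, -0.6039, 0.3975]
eef_rot: [-178.0, 20.4, 144.9]
contact_force: [0.0, 0.2, 0.1]
gripper_width: 0.0875
gripper_force: 0.0
```

{"op": "drive_tool", "data": {
  "rows": [
    {"x": -0.5, "y": 0, "z": -0.1, "spin": 0, "fingers": 1}
  ]
}}

```text
time_s: 5.7
tcp_pos: [0.8761, -0.6116, 0.4067]
eef_rot: [-177.7, 23.0, 145.0]
contact_force: [-0.4, 0.3, 0.2]
gripper_width: 0.0876
gripper_force: 0.0
```

{"op": "drive_tool", "data": {
  "rows": [
    {"x": -0.5, "y": 0, "z": -0.1, "spin": 0, "fingers": 1}
  ]
}}

```text
time_s: 5.82
tcp_pos: [0.8867, -0.6184, 0.4194]
eef_rot: [-177.4, 25.6, 145.2]
contact_force: [0.2, -0.5, -0.6]
gripper_width: 0.0879
gripper_force: 0.0
```

```bash
python3 - <<'E'
from h import *
print(sensors.get_state()['joints'])
E
```

```text
[ -22.06005277   52.48166019   71.63400723    8.07782724  -84.63966046
 -102.36965779]
```

```bash
cat > kin.py <<'E'
from h import *
from scipy.optimize import least_squares
D=[([-48.753,20.546,.682,0,-70.136,-16.507],[.282,-.613,.2455],[180,0,-155.26]),
([-23.476,55.332,71.364,-.03,-106.670,-102.043],[.78255,-.54879,.30992],[-179.895,-.63,144.488]),
([-23.634,58.672,71.643,1.0226,-99.667,-101.595],[.8235,-.5766,.2606],[-179.7,3.4,144.6]),
([-22.155,40.5775,41.659,1.165,-87.696,-103.242],[.7362,-.5147,.31],[-179.6,3.6,144.6]),
([-23.170,55.265,71.713,2.132,-99.688,-101.773],[.8196,-.5736,.3234],[-179.4,7.0,144.6]),
([-23.097,55.600,71.7115,3.128,-96.130,-101.719],[.838,-.5867,.3243],[-179.1,10.4,144.7]),
([-22.484,52.097,71.655,4.340,-96.376,-101.957],[.8296,-.5796,.3886],[-178.7,13.8,144.7]),
([-22.06,52.482,71.634,8.078,-84.640,-102.370],[.8867,-.6184,.4194],[-177.4,25.6,145.2])]
def E(a,d): return R.from_euler(a,d,degrees=True).as_matrix()
S4=1
def chain(q,s4=None):
    s=S4 if s4 is None else s4
    A=E('z',q[0]);B=A@E('y',q[1]);C=B@E('y',-q[2]);F=C@E('x',s*q[3]);G=F@E('y',-q[4]);T=G@E('x',s6*q[5])@TOOL
    return A,B,C,G,T
s6=1;TOOL=np.eye(3)
def best():
    global s6,TOOL,S4
    o=[]
    for s in(1,-1):
        for t in(1,-1):
            s6=t;TOOL=np.eye(3);X=[chain(d[0],s)[4].T@rotm(d[2]) for d in D]
            m=R.from_matrix(X).mean();o.append((max((R.from_matrix(x)*m.inv()).magnitude() for x in X),s,t,m.as_matrix()))
    e,S4,s6,TOOL=min(o,key=lambda x:x[0]);return e
e0=best()
# p = A(a1,d,h)+B(0,0,L1)+C(L2,0,o)+T(0,0,Lt)
def rows(q):
    A,B,C,G,T=chain(q);return np.column_stack([A[:,0],A[:,1],A[:,2],B[:,2],C[:,0],C[:,2],T[:,2]])
M=np.vstack([rows(d[0]) for d in D]);y=np.hstack([d[1] for d in D])
prior=np.array([.0,-.19,.3,.4,.4,0,.3]);lam=1e-3
X=np.linalg.lstsq(np.vstack([M,lam*np.eye(7)]),np.hstack([y,lam*prior]),rcond=None)[0]
def fk(q): return rows(q)@X,chain(q)[4]
LO=np.array([-176,-82,-58.2,-173.8,-174.7,-.2]);LO=np.array([-176,-82,-58.2,-173.8,-174.7,-173.6]);HI=np.array([176,121.7,71.7,95.5,-.11,173.6])
def ik(p,Rm,q0):
    f=lambda q:np.hstack([(fk(q)[0]-p)*1000,(R.from_matrix(fk(q)[1]@Rm.T)).as_rotvec()*300])
    s=least_squares(f,np.clip(q0,LO+.01,HI-.01),bounds=(LO,HI));return s.x,np.linalg.norm(s.fun[:3]),np.degrees(np.linalg.norm(s.fun[3:])/300)
if __name__=='__main__':
    print(e0,S4,s6,X.round(4),np.abs(M@X-y).max())
    for lean in(30,45,60):
      for nm,p,az in(('cup',[.46,-.26,.03],0),('cupHi',[.46,-.26,.25],0),('pour',[.47,.06,.16],0),('push0',[.42,.06,.08],0),('push1',[.64,.06,.085],0)):
        for yaw in(180,0):
            Rm=E('z',az)@E('y',-lean)@E('x',180)@E('z',0 if yaw else 180)
            b=min((ik(np.array(p),Rm,[np.degrees(np.arctan2(p[1],p[0]))+10,30,0,0,-60,j6]) for j6 in(-90,90)),key=lambda t:t[1]+t[2])
            print(lean,nm,yaw,b[0].round(0),round(b[1],1),round(b[2],1))
E
python3 kin.py
```

```text
0.0013061876466502734 -1 -1 [-0.0877 -0.1913  0.1186  0.6601  0.5156  0.0482  0.3641] 0.011995107920448111
30 cup 180 [ -13.   10.  -50.  -85.   -6. -174.] 0.0 0.0
30 cup 0 [-13.  10. -50. -85.  -6.   6.] 0.0 0.0
30 cupHi 180 [-13.  -5. -34. -12. -32. 112.] 0.0 0.0
30 cupHi 0 [-13.  -5. -34. -12. -32. -68.] 0.0 0.0
30 pour 180 [ 52. -10. -50.  40. -38.   8.] 0.0 0.0
30 pour 0 [  52.  -10.  -50.   40.  -38. -172.] 0.0 0.0
30 push0 180 [ 60.  -8. -58.  46. -35.  -7.] 10.3 2.3
30 push0 0 [ 60.  -8. -58.  46. -35. 173.] 10.3 2.3
30 push1 180 [ 32.  12. -38.  49. -21.  15.] 0.0 0.0
30 push1 0 [  32.   12.  -38.   49.  -21. -165.] 0.0 0.0
45 cup 180 [ -17.   13.  -58. -153.  -27. -102.] 1.6 0.4
45 cup 0 [ -17.   13.  -58. -153.  -27.   78.] 1.6 0.4
45 cupHi 180 [-17.  -8. -44. -50. -15. 151.] 0.0 0.0
45 cupHi 0 [-17.  -8. -44. -50. -15. -29.] 0.0 0.0
45 pour 180 [ 67. -15. -58.  59. -46. -21.] 12.4 2.9
45 pour 0 [ 67. -15. -58.  59. -46. 159.] 12.4 2.9
45 push0 180 [ 66.  -8. -58.  54. -42. -19.] 47.6 11.0
45 push0 0 [ 66.  -8. -58.  54. -42. 161.] 47.6 11.0
45 push1 180 [ 39.  11. -47.  95. -27. -37.] 6.2 2.5
45 push1 0 [ 39.  11. -47.  95. -27. 143.] 6.2 2.5
60 cup 180 [ -29.   22.  -58. -141.  -50. -100.] 23.6 5.4
60 cup 0 [ -29.   22.  -58. -141.  -50.   80.] 23.6 5.4
60 cupHi 180 [ -21.   -6.  -53. -129.  -23. -128.] 0.0 0.0
60 cupHi 0 [ -21.   -6.  -53. -129.  -23.   52.] 0.0 0.0
60 pour 180 [ 73. -13. -58.  65. -55. -30.] 49.8 11.5
60 pour 0 [ 73. -13. -58.  65. -55. 150.] 49.8 11.5
60 push0 180 [ 77.  -4. -58.  58. -55. -35.] 83.2 19.3
60 push0 0 [ 77.  -4. -58.  58. -55. 145.] 83.2 19.3
60 push1 180 [ 54.  11. -54.  95. -47. -53.] 31.7 10.6
60 push1 0 [ 54.  11. -54.  95. -48. 127.] 31.7 10.6
```

```bash
python3 - <<'E'
import kin;from kin import *
y=kin.y
for name,cols in {'base':[0,1,2,3,4,5,6],'+Gy':[0,1,2,3,4,5,6,8],'+B0':[0,1,2,3,4,5,6,7],'Gy only':[0,2,3,4,5,6,8],'Gall':[0,2,3,4,5,6,8,9]}.items():
    rs=[]
    for d in D:
        A,B,C,G,T=chain(d[0]);rs.append(np.column_stack([A[:,0],A[:,1],A[:,2],B[:,2],C[:,0],C[:,2],T[:,2],B[:,0],G[:,1],G[:,2]])[:,cols])
    M=np.vstack(rs);x=np.linalg.lstsq(np.vstack([M,1e-4*np.eye(len(cols))]),np.r_[y,np.zeros(len(cols))],rcond=None)[0]
    print(name,x.round(4),((M@x-y)*1000).round(1).reshape(-1,3).tolist())
E
```

```text
base [-0.0878 -0.1913  0.1186  0.6602  0.5156  0.0482  0.3641] [[-0.5, 1.8, -2.7], [-2.6, 1.8, 8.8], [3.0, -0.8, 0.5], [1.8, -0.3, 4.5], [-0.7, 0.6, 2.2], [0.7, -0.4, -1.4], [-2.7, 0.7, 0.0], [1.9, -3.0, -12.0]]
+Gy [-4.000e-04 -2.000e-04  1.987e-01  6.018e-01  4.638e-01 -3.000e-04
  3.588e-01 -1.917e-01] [[0.2, 0.1, -0.0], [0.0, -0.0, 0.0], [-0.0, -0.0, -0.0], [-0.1, 0.0, 0.0], [0.0, -0.0, -0.0], [-0.1, -0.1, -0.0], [0.0, -0.0, 0.0], [-0.0, -0.0, -0.0]]
+B0 [-0.1416 -0.1918  0.174   0.6517  0.5432  0.0138  0.3522  0.0452] [[-1.1, 1.6, -0.9], [-1.8, 0.8, 8.6], [-0.4, 0.4, -2.6], [4.0, -1.5, 2.1], [-0.9, 0.6, 2.2], [-0.4, 0.2, -1.9], [-0.6, 0.3, 2.9], [1.8, -1.7, -10.4]]
Gy only [-3.000e-04  1.988e-01  6.017e-01  4.638e-01 -4.000e-04  3.588e-01
 -1.919e-01] [[0.2, 0.1, 0.0], [0.0, -0.0, 0.0], [-0.0, -0.0, -0.0], [-0.1, 0.0, -0.0], [0.0, -0.0, -0.0], [-0.1, -0.1, -0.0], [0.0, -0.0, 0.0], [-0.0, -0.0, -0.0]]
Gall [-3.000e-04  1.987e-01  6.018e-01  4.639e-01 -3.000e-04  3.588e-01
 -1.919e-01 -1.000e-04] [[0.2, 0.1, -0.0], [0.0, -0.0, 0.0], [-0.0, -0.0, -0.0], [-0.1, 0.0, 0.0], [0.0, -0.0, -0.0], [-0.1, -0.1, -0.0], [0.0, 0.0, 0.0], [-0.0, -0.0, -0.0]]
```

The kinematic fit is exact to within 0.2 mm. Next I'll check which lean and azimuth each part of the job can use.

```bash
python3 - <<'E'
s=open('kin.py').read()
i=s.index('# p =');j=s.index('def fk')
s=s[:i]+"X=np.array([.1987,.6018,.4639,-.1919,.3588])\ndef rows(q):\n    A,B,C,G,T=chain(q);return np.column_stack([A[:,2],B[:,2],C[:,0],G[:,1],T[:,2]])\n"+s[j:s.index('if __name__')]
s+='''
def RL(lean,az,k=0): # tips forward lean towards az; k=0 tool x points back
    return E('z',az)@E('y',-lean)@np.array([[-1,0,0],[0,1,0],[0,0,-1.]])@E('z',k)
rng=np.random.default_rng(0)
ST=[np.array([a,b,c,d,e,f]) for a in(-20,30) for b,c in((20,-30),) for d in(0,-90,60) for e in(-40,) for f in(-90,60)]
def best_ik(p,Rm): return min((ik(np.array(p),Rm,q) for q in ST),key=lambda t:t[1]+3*t[2])
'''
open('kin.py','w').write(s)
E
cat > t.py <<'E'
from kin import *
for lean in(30,45,60):
  for az in(-45,-20,0,20):
    o=[]
    for nm,p in(('cup',[.46,-.26,.035]),('pour',[.47,.06,.17]),('push0',[.42,.06,.08]),('push1',[.64,.06,.085])):
        if nm[:4]=='push' and abs(az)>20: continue
        for k in((0,180) if nm in('cup','pour') else(0,)):
            b=best_ik(p,RL(lean,az,k));o.append((nm,k,b[0].round(0).astype(int).tolist(),int(b[1]+3*b[2])))
    print(lean,az,*o,sep='\n   ')
E
time python3 t.py
```

```text
30
   -45
   ('cup', 0, [-50, 15, -48, -162, -3, 77], 8)
   ('cup', 180, [-50, 15, -48, -162, -3, -103], 8)
   ('pour', 0, [49, 0, -57, 46, -44, 140], 0)
   ('pour', 180, [49, 0, -57, 46, -44, -40], 0)
30
   -20
   ('cup', 0, [-12, 15, -44, -29, 0, -68], 21)
   ('cup', 180, [-12, 15, -44, -29, 0, 112], 21)
   ('pour', 0, [43, -5, -58, 44, -35, 170], 30)
   ('pour', 180, [43, -5, -58, 44, -35, -10], 30)
   ('push0', 0, [-18, 0, -58, -164, 0, 72], 16)
   ('push1', 0, [13, 16, -53, 95, -16, 144], 18)
30
   0
   ('cup', 0, [-21, 15, -35, -41, -16, -32], 0)
   ('cup', 180, [-21, 15, -35, -41, -16, 148], 0)
   ('pour', 0, [37, -8, -58, 35, -24, -157], 34)
   ('pour', 180, [37, -8, -58, 35, -24, 23], 34)
   ('push0', 0, [-15, 1, -58, -165, 0, 88], 42)
   ('push1', 0, [-11, 17, -39, -174, 0, 93], 32)
30
   20
   ('cup', 0, [-30, 18, -28, -45, -32, -4], 0)
   ('cup', 180, [-29, 17, -28, -44, -32, 174], 3)
   ('pour', 0, [33, -9, -58, 21, -14, -122], 10)
   ('pour', 180, [33, -9, -58, 21, -14, 58], 10)
   ('push0', 0, [32, 0, -58, -14, -1, -86], 33)
   ('push1', 0, [22, 16, -43, 10, -2, -102],
[... 1612 characters left out ...]
', 0, [-17, 27, -58, -174, -55, 85], 41)
60
   0
   ('cup', 0, [-67, 31, -38, -100, -54, 66], 0)
   ('cup', 180, [-67, 31, -38, -100, -54, -114], 0)
   ('pour', 0, [-23, -7, -55, -128, -25, 52], 0)
   ('pour', 180, [-23, -7, -55, -128, -25, -128], 0)
   ('push0', 0, [-30, 0, -58, -120, -31, 53], 49)
   ('push1', 0, [-21, 27, -52, -156, -50, 85], 0)
60
   20
   ('cup', 0, [-61, 32, -26, -80, -60, 53], 0)
   ('cup', 180, [-61, 32, -26, -80, -60, -127], 0)
   ('pour', 0, [-21, -4, -45, -96, -35, 30], 0)
   ('pour', 180, [-21, -4, -45, -96, -35, -150], 0)
   ('push0', 0, [-46, 24, -58, -108, -57, 81], 4)
   ('push1', 0, [-22, 24, -35, -117, -40, 57], 0)
real	0m31.639s
user	0m32.147s
sys	0m0.056s
```

```bash
cat >> kin.py <<'E'
def st(q,p,Rm,w=500):
    f=lambda x:np.hstack([(fk(x)[0]-p)*1000,R.from_matrix(fk(x)[1]@Rm.T).as_rotvec()*w,(x-q)*.02])
    return least_squares(f,np.clip(q,LO+.001,HI-.001),bounds=(LO,HI)).x
def move(q,P,spin=0,n=12):
    p0,R0=fk(q)
    for i in range(1,n+1):
        q=st(q,p0+(np.array(P)-p0)*i/n,R0@E('z',spin*i/n))
    return q
def lean(q):
    z=fk(q)[1][:,2];return np.degrees(np.arccos(-z[2])),np.degrees(np.arctan2(z[1],z[0]))
def pull(q,az,up,n=1):
    d=np.array([np.cos(np.radians(az)),np.sin(np.radians(az)),up]);d/=np.linalg.norm(d)
    for _ in range(n):
        p,Rm=fk(q);q=st(q,p+d*.0625,Rm)
    return q
E
cat > t.py <<'E'
from kin import *
q=np.array(D[-1][0],float)
print(lean(q),lean(pull(q,-35,.5)))
for P in([.55,.35,.75],[.45,.45,.75],[.35,.55,.75],[.7,.3,.6]):
    a=move(q,P);print(P,'at',a.round(0),fk(a)[0].round(3))
    for az in(20,45,70):
        b=a
        out=[]
        for k in range(24):
            b=pull(b,az,.6);
            if k%4==3: out.append((np.round(lean(b)).astype(int).tolist(),fk(b)[0].round(2).tolist()))
        print('  ',az,out,b.round(0))
E
python3 t.py
```

```text
(np.float64(25.761071382801838), np.float64(-40.81140738790579)) (np.float64(29.16923853998979), np.float64(-40.80351111193678))
[0.55, 0.35, 0.75] at [  62.   26.   59.   31. -125. -169.] [0.55 0.35 0.75]
   20 [([33, -26], [0.68, 0.36, 0.76]), ([44, -15], [0.8, 0.37, 0.77]), ([55, -8], [0.92, 0.39, 0.78]), ([67, -2], [1.02, 0.4, 0.8]), ([79, 2], [1.11, 0.41, 0.82]), ([90, 6], [1.17, 0.42, 0.83])] [  31.   55.   70.   62.  -29. -174.]
   45 [([33, -24], [0.63, 0.43, 0.75]), ([43, -12], [0.71, 0.5, 0.76]), ([55, -3], [0.79, 0.57, 0.77]), ([66, 5], [0.87, 0.64, 0.79]), ([78, 11], [0.93, 0.69, 0.81]), ([86, 19], [0.97, 0.73, 0.83])] [  51.   54.   72.   59.  -38. -174.]
   70 [([33, -24], [0.56, 0.47, 0.75]), ([42, -11], [0.58, 0.58, 0.76]), ([52, 1], [0.61, 0.68, 0.77]), ([62, 10], [0.64, 0.78, 0.79]), ([72, 19], [0.66, 0.86, 0.82]), ([81, 28], [0.68, 0.93, 0.84])] [  71.   51.   72.   59.  -51. -174.]
[0.45, 0.45, 0.75] at [  73.   33.   72.   35. -134. -174.] [0.457 0.446 0.754]
   20 [([33, -25], [0.6, 0.44, 0.76]), ([43, -13], [0.73, 0.44, 0.77]), ([54, -6], [0.86, 0.45, 0.78]), (
[... 1462 characters left out ...]
[32, -28], [0.83, 0.33, 0.65]), ([43, -16], [0.93, 0.34, 0.67]), ([55, -9], [1.03, 0.36, 0.69]), ([67, -3], [1.11, 0.38, 0.72]), ([79, 1], [1.18, 0.39, 0.74]), ([89, 6], [1.22, 0.4, 0.76])] [  28.   59.   72.   62.  -26. -174.]
   45 [([32, -27], [0.78, 0.4, 0.65]), ([42, -14], [0.84, 0.48, 0.66]), ([54, -4], [0.9, 0.55, 0.69]), ([65, 3], [0.96, 0.61, 0.72]), ([77, 10], [1.01, 0.67, 0.74]), ([85, 18], [1.04, 0.71, 0.77])] [  47.   57.   72.   58.  -35. -174.]
   70 [([31, -28], [0.72, 0.45, 0.66]), ([40, -13], [0.71, 0.57, 0.67]), ([50, -2], [0.72, 0.67, 0.7]), ([60, 9], [0.73, 0.76, 0.73]), ([70, 18], [0.75, 0.85, 0.76]), ([79, 27], [0.75, 0.92, 0.79])] [  67.   53.   72.   57.  -50. -174.]
```

```bash
cat > t.py <<'E'
from kin import *
q0=np.array(D[-1][0],float)
def pr(n,q,P=None):
    p,Rm=fk(q);print(n,q.round(0).astype(int).tolist(),'lean',np.round(lean(q),1).tolist(),'p',p.round(3).tolist(),'' if P is None else round(1000*np.linalg.norm(p-P),1),'toolx',Rm[:,0].round(2).tolist(),flush=True)
def level(q): # spin making tool y horizontal, x up-back? returns angle
    T=fk(q)[1];x,y=T[2,0],T[2,1];return np.degrees(np.arctan2(y,x))
for (A,az,n,sp) in (([.6,.25,.75],60,12,-90),([.6,.25,.75],60,14,-90),([.6,.25,.75],75,14,-90)):
    q=move(q0,A,spin=sp);pr('A',q,A)
    for _ in range(n): q=pull(q,az,.6)
    pr('leaned',q)
    q=move(q,[.6,.1,.55]);pr('back',q)
    q=move(q,[.5,-.2,.3]);pr('over',q)
    for s in (180,0):
        a=level(q)+s; a=(a+180)%360-180
        r_=move(q,fk(q)[0],spin=a);pr('spun %d'%a,r_)
        c=move(r_,[.46,-.26,.035]);pr('cup',c,[.46,-.26,.035])
        h=move(c,[.46,-.26,.25]);h=move(h,[.45,.06,.25]);pr('hi',h,[.45,.06,.25])
        for t in(180,-180):
            g=move(h,[.45,.06,.20],spin=t);pr('pour %d'%t,g,[.45,.06,.2])
        g=move(h,[.42,.06,.1]);pr('push0',g,[.42,.06,.1]);g=move(g,[.64,.06,.085]);pr('push1',g,[.64,.06,.085])
E
python3 t.py
```

```text
A [52, 21, 51, 29, -118, -73] lean [25.8, -40.8] p [0.6, 0.25, 0.75] 0.0 toolx [-0.59, -0.81, 0.04]
leaned [64, 42, 72, 48, -92, -78] lean [53.1, -4.7] p [0.722, 0.589, 0.78]  toolx [-0.31, -0.9, -0.31]
back [40, -16, -37, 57, -42, -102] lean [53.1, -4.7] p [0.6, 0.1, 0.55]  toolx [-0.31, -0.9, -0.31]
over [-2, -16, -53, 8, 0, -33] lean [52.8, -2.5] p [0.499, -0.212, 0.303]  toolx [-0.29, -0.9, -0.33]
spun 65 [-2, -16, -53, 8, 0, -98] lean [52.8, -2.5] p [0.499, -0.212, 0.303]  toolx [-0.6, 0.03, -0.8]
cup [-59, 24, -37, -97, -42, 53] lean [52.8, -2.5] p [0.46, -0.26, 0.035] 0.0 toolx [-0.6, 0.03, -0.8]
hi [-6, -15, -49, -133, 0, 45] lean [56.8, -5.9] p [0.463, 0.084, 0.211] 47.6 toolx [-0.55, 0.02, -0.84]
pour 180 [-6, -16, -49, -124, 0, -144] lean [57.1, -6.0] p [0.451, 0.061, 0.198] 2.8 toolx [0.54, -0.02, 0.84]
pour -180 [2, -13, -45, -88, 0, 174] lean [58.0, 2.5] p [0.456, 0.014, 0.185] 49.0 toolx [0.53, -0.06, 0.85]
push0 [-24, -9, -58, -126, -20, 51] lean [54.3, -4.0] p [0.42, 0.047, 0.131] 33.7 toolx [-0.58, 0.03, -0.81]
push1 [-18, 22, -50, -162, -38, 84] lean [54.3, -4.0] p
[... 3900 characters left out ...]
-0.1] p [0.5, -0.193, 0.301]  toolx [0.56, -0.0, 0.83]
cup [-31, 6, -33, -65, -21, 174] lean [44.8, -2.9] p [0.481, -0.242, 0.113] 82.6 toolx [0.71, -0.04, 0.7]
hi [45, -21, -58, 49, -37, 5] lean [37.6, -3.5] p [0.476, 0.066, 0.314] 69.1 toolx [0.79, -0.05, 0.61]
pour 180 [42, -16, -58, 43, -32, -170] lean [31.0, -3.5] p [0.478, 0.064, 0.254] 61.0 toolx [-0.86, 0.05, -0.52]
pour -180 [50, -13, -58, 50, -38, 174] lean [33.0, -11.4] p [0.478, 0.111, 0.256] 81.0 toolx [-0.83, 0.1, -0.54]
push0 [38, -9, -58, 37, -26, 17] lean [24.9, -0.5] p [0.477, 0.06, 0.193] 109.6 toolx [0.91, -0.05, 0.42]
push1 [5, 15, -53, 95, -3, -13] lean [23.1, -1.3] p [0.643, 0.061, 0.097] 12.3 toolx [0.92, -0.05, 0.39]
```

```bash
cat > sh.py <<'E'
from kin import *
def now():
    s=sensors.get_state();return s['time_s'],np.array(s['joints']),np.array(s['tcp_pos']),rotm(s['eef_rot'])
def to(*Ps):
    t,q,p,Rm=now();z=Rm[:,2]
    print('t',t,'q',q.round(1).tolist(),'p',p.round(4).tolist(),'lean',np.round(lean(q),1).tolist(),'level',round(np.degrees(np.arctan2(Rm[2,1],Rm[2,0])),1),'|F|',np.round(sensors.get_state()['contact_force'],1).tolist(),'w',round(sensors.get_state()['gripper_width'],4))
    for P in Ps: print(P,'shift',(Rm.T@(np.array(P)-p)).round(3).tolist(),'dist',np.linalg.norm(P-p).round(3))
def dirs(az,up):
    t,q,p,Rm=now();d=np.array([np.cos(np.radians(az)),np.sin(np.radians(az)),up]);print('dir',(Rm.T@d).round(2).tolist())
E
python3 -c "
from sh import *
to([.72,-.18,.6],[.6,.25,.75])"
```

```text
t 5.825 q [-22.1, 52.5, 71.6, 8.1, -84.6, -102.4] p [0.8867, -0.6184, 0.4194] lean [25.8, -40.8] level -174.6 |F| [0.2, -0.5, -0.6] w 0.0879
[0.72, -0.18, 0.6] shift [0.271, 0.249, -0.342] dist 0.503
[0.6, 0.25, 0.75] shift [0.516, 0.521, -0.639] dist 0.972
```

{"op": "drive_tool", "data": {
  "rows": [
    {"x": 0.516, "y": 0.521, "z": -0.639, "spin": -1.57, "fingers": 1},
    {"x": 0.516, "y": 0.521, "z": -0.639, "spin": -1.57, "fingers": 1},
    {"x": 0.516, "y": 0.521, "z": -0.639, "spin": -1.57, "fingers": 1},
    {"x": 0.516, "y": 0.521, "z": -0.639, "spin": -1.57, "fingers": 1},
    {"x": 0.516, "y": 0.521, "z": -0.639, "spin": -1.57, "fingers": 1},
    {"x": 0.516, "y": 0.521, "z": -0.639, "spin": -1.57, "fingers": 1},
    {"x": 0.516, "y": 0.521, "z": -0.639, "spin": -1.57, "fingers": 1},
    {"x": 0.516, "y": 0.521, "z": -0.639, "spin": -1.57, "fingers": 1},
    {"x": 0.516, "y": 0.521, "z": -0.639, "spin": -1.57, "fingers": 1},
    {"x": 0.516, "y": 0.521, "z": -0.639, "spin": -1.57, "fingers": 1}
  ]
}}

```text
time_s: 7.08
tcp_pos: [0.7024, -0.0627, 0.632]
eef_rot: [-154.3, -2.3, -126.0]
contact_force: [1.2, 0.2, 0.0]
gripper_width: 0.0874
gripper_force: 0.0
```

```bash
python3 -c "
from sh import *
to([.6,.25,.75]);dirs(70,.6)
for az in (60,70,80):
  q=move(now()[1],[.6,.25,.75])
  for i in range(16):
    q=pull(q,az,.6)
    if i>10:print(az,i,lean(q),fk(q)[0].round(2),q.round())
"
```

```text
t 7.075 q [21.5, 11.4, 23.2, 22.6, -89.2, -54.7] p [0.7024, -0.0627, 0.632] lean [25.8, -40.8] level -84.6 |F| [1.2, 0.2, 0.0] w 0.0874
[0.6, 0.25, 0.75] shift [-0.188, 0.186, -0.229] dist 0.35
dir [-0.94, -0.03, -0.69]
60 11 (np.float64(53.15622128097668), np.float64(-4.7109727438323015)) [0.72 0.59 0.78] [ 64.  42.  72.  48. -92. -78.]
60 12 (np.float64(55.89384946683593), np.float64(-2.490103944723188)) [0.73 0.61 0.78] [ 64.  43.  72.  50. -89. -79.]
60 13 (np.float64(58.65551660635108), np.float64(-0.35390398040897997)) [0.74 0.64 0.79] [ 65.  44.  72.  51. -85. -79.]
60 14 (np.float64(61.435128886535566), np.float64(1.7077679270283916)) [0.75 0.66 0.79] [ 65.  45.  72.  52. -82. -80.]
60 15 (np.float64(64.2284045456008), np.float64(3.701718027324627)) [0.76 0.68 0.8 ] [ 64.  46.  71.  54. -78. -81.]
70 11 (np.float64(51.605626297921425), np.float64(-4.006385443245471)) [0.64 0.63 0.78] [ 71.  42.  72.  50. -97. -81.]
70 12 (np.float64(54.228560775472), np.float64(-1.6109555161087075)) [0.65 0.65 0.79] [ 71.  43.  72.  51. -94. -82.]
70 13 (np.float64(56.88167380819835), np.floa
[... 212 characters left out ...]
25864884553594), np.float64(5.101868750795087)) [0.66 0.73 0.8 ] [ 72.  45.  71.  55. -84. -85.]
80 11 (np.float64(49.81768020520644), np.float64(-3.758186269602996)) [0.56 0.65 0.79] [  77.   41.   72.   51. -103.  -85.]
80 12 (np.float64(52.30758283108642), np.float64(-1.195971220776689)) [0.56 0.68 0.79] [  78.   42.   72.   52. -100.  -86.]
80 13 (np.float64(54.834846602630876), np.float64(1.28420934039513)) [0.55 0.71 0.79] [ 78.  43.  72.  53. -97. -87.]
80 14 (np.float64(57.39537300520041), np.float64(3.688484043577046)) [0.55 0.74 0.8 ] [ 79.  44.  71.  55. -94. -88.]
80 15 (np.float64(59.98368384413223), np.float64(6.023512811328125)) [0.55 0.76 0.8 ] [ 79.  44.  71.  56. -90. -89.]
```

{"op": "drive_tool", "data": {
  "rows": [
    {"x": -0.188, "y": 0.186, "z": -0.229, "spin": 0, "fingers": 1},
    {"x": -0.188, "y": 0.186, "z": -0.229, "spin": 0, "fingers": 1},
    {"x": -0.188, "y": 0.186, "z": -0.229, "spin": 0, "fingers": 1},
    {"x": -0.188, "y": 0.186, "z": -0.229, "spin": 0, "fingers": 1},
    {"x": -0.188, "y": 0.186, "z": -0.229, "spin": 0, "fingers": 1},
    {"x": -0.188, "y": 0.186, "z": -0.229, "spin": 0, "fingers": 1}
  ]
}}

```text
time_s: 7.82
tcp_pos: [0.6, 0.251, 0.7495]
eef_rot: [-154.3, -2.3, -125.9]
contact_force: [0.7, -0.3, 0.2]
gripper_width: 0.0878
gripper_force: 0.0
```

{"op": "drive_tool", "data": {
  "rows": [
    {"x": -0.47, "y": 0, "z": -0.34, "spin": 0, "fingers": 1},
    {"x": -0.47, "y": 0, "z": -0.34, "spin": 0, "fingers": 1},
    {"x": -0.47, "y": 0, "z": -0.34, "spin": 0, "fingers": 1},
    {"x": -0.47, "y": 0, "z": -0.34, "spin": 0, "fingers": 1}
  ]
}}

```text
time_s: 8.32
tcp_pos: [0.5997, 0.3701, 0.7448]
eef_rot: [-152.6, -0.5, -125.2]
contact_force: [0.1, -0.3, 0.7]
gripper_width: 0.0876
gripper_force: 0.0
```

{"op": "drive_tool", "data": {
  "rows": [
    {"x": -0.47, "y": 0, "z": -0.34, "spin": 0, "fingers": 1}
  ]
}}

```text
time_s: 8.45
tcp_pos: [0.5962, 0.3997, 0.7434]
eef_rot: [-151.2, 0.9, -124.5]
contact_force: [0.8, 0.3, 0.2]
gripper_width: 0.0878
gripper_force: 0.0
```

{"op": "drive_tool", "data": {
  "rows": [
    {"x": -0.47, "y": 0, "z": -0.34, "spin": 0, "fingers": 1}
  ]
}}

```text
time_s: 8.57
tcp_pos: [0.5917, 0.4302, 0.7417]
eef_rot: [-149.8, 2.4, -123.7]
contact_force: [0.4, 0.2, -0.1]
gripper_width: 0.0879
gripper_force: 0.0
```

{"op": "drive_tool", "data": {
  "rows": [
    {"x": -0.47, "y": 0, "z": -0.34, "spin": 0, "fingers": 1}
  ]
}}

```text
time_s: 8.7
tcp_pos: [0.5862, 0.4599, 0.7402]
eef_rot: [-148.5, 3.8, -122.7]
contact_force: [-0.0, 0.5, 0.4]
gripper_width: 0.0874
gripper_force: 0.0
```

```bash
python3 -c "
from sh import *
to([.6,.25,.75]);dirs(80,.5)
"
```

```text
t 8.7 q [65.3, 36.5, 71.7, 37.5, -120.3, -78.3] p [0.5862, 0.4599, 0.7402] lean [31.7, -26.6] level -97.2 |F| [-0.0, 0.5, 0.4] w 0.0874
[0.6, 0.25, 0.75] shift [0.168, -0.118, 0.048] dist 0.211
dir [-0.95, 0.1, -0.58]
```

Matches the simulation, about 2° per call. Continuing.

{"op": "drive_tool", "data": {
  "rows": [
    {"x": -0.47, "y": 0.03, "z": -0.28, "spin": 0, "fingers": 1}
  ]
}}

```text
time_s: 8.82
tcp_pos: [0.5814, 0.4918, 0.7358]
eef_rot: [-147.2, 5.2, -121.8]
contact_force: [0.1, -0.2, -0.5]
gripper_width: 0.0875
gripper_force: 0.0
```

{"op": "drive_tool", "data": {
  "rows": [
    {"x": -0.47, "y": 0.03, "z": -0.28, "spin": 0, "fingers": 1}
  ]
}}

```text
time_s: 8.95
tcp_pos: [0.5758, 0.5232, 0.7312]
eef_rot: [-145.9, 6.6, -120.8]
contact_force: [0.4, 0.1, -0.2]
gripper_width: 0.0875
gripper_force: 0.0
```

{"op": "drive_tool", "data": {
  "rows": [
    {"x": -0.47, "y": 0.03, "z": -0.28, "spin": 0, "fingers": 1}
  ]
}}

```text
time_s: 9.07
tcp_pos: [0.5687, 0.5526, 0.7286]
eef_rot: [-144.6, 8.1, -119.7]
contact_force: [0.0, 0.7, -0.2]
gripper_width: 0.0875
gripper_force: 0.0
```

{"op": "drive_tool", "data": {
  "rows": [
    {"x": -0.47, "y": 0.05, "z": -0.28, "spin": 0, "fingers": 1}
  ]
}}

```text
time_s: 9.2
tcp_pos: [0.5592, 0.5817, 0.727]
eef_rot: [-143.3, 9.7, -118.6]
contact_force: [0.3, -0.1, 0.2]
gripper_width: 0.0878
gripper_force: 0.0
```

{"op": "drive_tool", "data": {
  "rows": [
    {"x": -0.47, "y": 0.05, "z": -0.28, "spin": 0, "fingers": 1}
  ]
}}

```text
time_s: 9.32
tcp_pos: [0.5484, 0.6097, 0.7262]
eef_rot: [-142.0, 11.3, -117.3]
contact_force: [0.8, 0.5, -0.4]
gripper_width: 0.0874
gripper_force: 0.0
```

{"op": "drive_tool", "data": {
  "rows": [
    {"x": -0.47, "y": 0.05, "z": -0.28, "spin": 0, "fingers": 1}
  ]
}}

```text
time_s: 9.45
tcp_pos: [0.5365, 0.6365, 0.7265]
eef_rot: [-140.7, 12.9, -116.0]
contact_force: [0.5, -0.6, -0.0]
gripper_width: 0.0879
gripper_force: 0.0
```

```bash
cat > t2.py <<'E'
from sh import *
to([.6,.25,.75]);dirs(80,.4)
q0=now()[1]
for az in(60,90):
    q=q0
    for i in range(14):
        q=pull(q,az,.5)
        if i>5: print(az,i,np.round(lean(q),1),fk(q)[0].round(2),q.round())
for L,A in((48,10),(52,5),(52,10),(52,15),(57,5),(57,10),(57,15)):
    print(L,A,[(nm,int(b[1]+3*b[2]),b[0].round().astype(int).tolist()) for nm,p in(('cup',[.46,-.26,.035]),('pour',[.45,.06,.19]),('push0',[.425,.06,.095]),('push1',[.63,.06,.09])) for b in [best_ik(p,RL(L,A))]])
E
python3 t2.py
```

```text
t 9.45 q [76.4, 41.6, 71.7, 44.4, -110.5, -87.2] p [0.5365, 0.6365, 0.7265] lean [41.0, -10.7] level -109.9 |F| [0.5, -0.6, -0.0] w 0.0879
[0.6, 0.25, 0.75] shift [0.306, -0.235, 0.07] dist 0.392
dir [-1.03, 0.1, -0.31]
60 6 [58.4  8.4] [0.65 0.79 0.73] [ 74.  48.  72.  51. -83. -90.]
60 7 [61.1 10.7] [0.66 0.82 0.73] [ 73.  49.  72.  52. -79. -90.]
60 8 [63.8 12.8] [0.68 0.84 0.74] [ 72.  50.  71.  53. -75. -91.]
60 9 [66.5 14.8] [0.69 0.86 0.74] [ 72.  51.  71.  55. -70. -92.]
60 10 [69.2 16.8] [0.7  0.88 0.74] [ 71.  52.  70.  56. -66. -93.]
60 11 [71.9 18.7] [0.72 0.9  0.75] [ 70.  53.  70.  58. -62. -95.]
60 12 [74.7 20.5] [0.73 0.91 0.75] [ 69.  53.  69.  59. -57. -97.]
60 13 [77.3 22.3] [0.74 0.93 0.75] [ 68.  54.  69.  61. -53. -98.]
90 6 [56.8  9.2] [0.48 0.84 0.74] [ 85.  48.  71.  54. -92. -96.]
90 7 [59.2 11.7] [0.47 0.87 0.74] [ 86.  49.  71.  56. -89. -97.]
90 8 [61.7 14.2] [0.47 0.9  0.74] [ 86.  49.  71.  57. -85. -98.]
90 9 [64.1 16.6] [0.46 0.92 0.74] [  87.   50.   70.   59.  -82. -100.]
90 10 [66.6 18.9] [0.45 0.95 0.75] [  87.   51.   70.   60.  -79. -101.]
90 11
[... 766 characters left out ...]
-55, 26, -28, -79, -49, 43]), ('pour', 24, [10, -12, -45, -72, -6, -15]), ('push0', 0, [-24, 2, -52, -105, -31, 44]), ('push1', 0, [-11, 17, -30, -106, -21, 34])]
57 5 [('cup', 0, [-62, 28, -34, -93, -51, 56]), ('pour', 7, [5, -14, -46, -97, 0, 7]), ('push0', 19, [-31, 2, -58, -118, -35, 57]), ('push1', 0, [-21, 22, -45, -142, -37, 73])]
57 10 [('cup', 0, [-61, 28, -32, -87, -53, 53]), ('pour', 6, [8, -14, -46, -86, -2, -3]), ('push0', 10, [-36, 7, -58, -115, -41, 62]), ('push1', 0, [-21, 21, -40, -131, -34, 64])]
57 15 [('cup', 0, [-60, 29, -29, -83, -55, 51]), ('pour', 3, [9, -14, -45, -77, -5, -10]), ('push0', 0, [-39, 12, -58, -112, -47, 68]), ('push1', 0, [-19, 20, -36, -120, -33, 55])]
```

```bash
python3 -c "
from sh import *
dirs(55,.55)"
```

```text
dir [-1.09, -0.32, -0.15]
```

{"op": "drive_tool", "data": {
  "rows": [
    {"x": -0.54, "y": -0.16, "z": -0.08, "spin": 0, "fingers": 1}
  ]
}}

```text
time_s: 9.57
tcp_pos: [0.5526, 0.6541, 0.7252]
eef_rot: [-139.3, 14.6, -114.4]
contact_force: [0.6, 0.2, -0.6]
gripper_width: 0.0879
gripper_force: 0.0
```

{"op": "drive_tool", "data": {
  "rows": [
    {"x": -0.54, "y": -0.15, "z": -0.06, "spin": 0, "fingers": 1}
  ]
}}

```text
time_s: 9.7
tcp_pos: [0.5707, 0.6701, 0.7236]
eef_rot: [-137.9, 16.3, -113.0]
contact_force: [-0.1, -0.6, 0.8]
gripper_width: 0.0876
gripper_force: 0.0
```

{"op": "drive_tool", "data": {
  "rows": [
    {"x": -0.54, "y": -0.14, "z": -0.05, "spin": 0, "fingers": 1}
  ]
}}

```text
time_s: 9.82
tcp_pos: [0.5858, 0.6874, 0.7229]
eef_rot: [-136.4, 18.0, -111.4]
contact_force: [-0.4, -0.8, -0.3]
gripper_width: 0.0878
gripper_force: 0.0
```

{"op": "drive_tool", "data": {
  "rows": [
    {"x": -0.54, "y": -0.12, "z": -0.04, "spin": 0, "fingers": 1}
  ]
}}

```text
time_s: 9.95
tcp_pos: [0.5981, 0.7061, 0.7225]
eef_rot: [-134.8, 19.6, -109.7]
contact_force: [-0.4, -0.1, 0.4]
gripper_width: 0.0877
gripper_force: 0.0
```

{"op": "drive_tool", "data": {
  "rows": [
    {"x": -0.54, "y": -0.1, "z": -0.02, "spin": 0, "fingers": 1}
  ]
}}

```text
time_s: 10.07
tcp_pos: [0.6086, 0.7261, 0.7218]
eef_rot: [-133.1, 21.2, -107.9]
contact_force: [0.8, -0.4, -0.5]
gripper_width: 0.0879
gripper_force: 0.0
```

{"op": "drive_tool", "data": {
  "rows": [
    {"x": -0.54, "y": -0.08, "z": 0, "spin": 0, "fingers": 1}
  ]
}}

```text
time_s: 10.2
tcp_pos: [0.6177, 0.7474, 0.7205]
eef_rot: [-131.5, 22.8, -106.1]
contact_force: [-0.4, 0.7, -0.6]
gripper_width: 0.0875
gripper_force: 0.0
```

```bash
cat > t3.py <<'E'
from sh import *
to([.7,.3,.65])
def pr(n,q,P):
    p,Rm=fk(q);print(n,q.round(0).astype(int).tolist(),'lean',np.round(lean(q),1).tolist(),'err',round(1000*np.linalg.norm(p-P),1),flush=True)
def mv(n,q,P,spin=0):
    q=move(q,P,spin);pr(n,q,np.array(P));return q
q=now()[1]
lev=-np.degrees(np.arctan2(now()[3][2,1],now()[3][2,0]))  # just info
Rm=now()[3];a=(np.degrees(np.arctan2(Rm[2,1],Rm[2,0]))+180);a=(a+180)%360-180;print('spin to k=0',a)
for path in ([[.75,.2,.6],[.75,-.3,.5],[.55,-.35,.25]],[[.75,.1,.55],[.6,-.35,.4]],[[.6,.2,.5],[.55,-.3,.3]]):
    b=q
    for i,P in enumerate(path): b=mv('w%s'%P,b,P,a if i==0 else 0)
    c=mv('pre',b,[.40,-.275,.09]);c=mv('cup',c,[.455,-.26,.035]);c=mv('lift',c,[.455,-.26,.18])
    c=mv('carry',c,[.42,.06,.19]);g=mv('pour',c,[.45,.06,.19],180);
    c=mv('back',g,[.42,.06,.19],-180);c=mv('cupback',c,[.455,-.26,.18]);c=mv('cupdn',c,[.455,-.26,.035])
    c=mv('off',c,[.40,-.275,.05]);c=mv('up',c,[.40,-.275,.15]);c=mv('p',c,[.40,.0,.16]);c=mv('push0',c,[.42,.06,.095]);c=mv('push1',c,[.63,.06,.09])
E
python3 t3.py
```

```text
t 10.2 q [74.6, 46.6, 71.7, 48.8, -91.9, -88.7] p [0.6177, 0.7474, 0.7205] lean [52.4, 2.9] level -119.3 |F| [-0.4, 0.7, -0.6] w 0.0875
[0.7, 0.3, 0.65] shift [0.403, -0.204, 0.09] dist 0.46
spin to k=0 60.686790603536934
w[0.75, 0.2, 0.6] [37, 0, -14, 46, -38, -152] lean [52.4, 2.9] err 0.0
w[0.75, -0.3, 0.5] [-16, 7, 6, -23, -41, -61] lean [52.4, 2.9] err 0.0
w[0.55, -0.35, 0.25] [-41, 7, -16, -58, -40, -9] lean [52.4, 2.9] err 0.0
pre [-61, 14, -35, -79, -47, 36] lean [52.4, 2.9] err 0.0
cup [-58, 24, -35, -90, -44, 48] lean [52.4, 2.9] err 0.0
lift [-46, 2, -31, -69, -39, 8] lean [52.4, 2.9] err 0.0
carry [2, -13, -48, -105, 0, 15] lean [55.1, 2.2] err 29.9
pour [2, -12, -46, -104, 0, -165] lean [56.5, 1.9] err 13.5
back [2, -16, -49, -105, 0, 16] lean [57.6, 1.7] err 12.3
cupback [-5, -13, -50, -29, 0, -57] lean [53.2, -5.4] err 61.9
cupdn [-61, 24, -39, -101, -42, 61] lean [53.2, -5.4] err 0.0
off [-67, 20, -40, -93, -45, 56] lean [53.2, -5.4] err 0.0
up [-56, 2, -36, -76, -39, 23] lean [53.2, -5.4] err 0.0
p [-6, -15, -51, -102, 0, 17] lean [54.3, -5.6] err 13.4
push0 [-23, -7
[... 1246 characters left out ...]
-34, -89, -43, 47] lean [51.7, 3.2] err 0.0
lift [-45, 2, -30, -67, -39, 6] lean [51.7, 3.2] err 0.0
carry [2, -13, -48, -104, 0, 15] lean [54.7, 2.5] err 33.0
pour [2, -12, -46, -104, 0, -165] lean [56.2, 2.1] err 15.4
back [2, -16, -49, -105, 0, 16] lean [57.5, 1.9] err 13.3
cupback [-5, -13, -50, -28, 0, -57] lean [53.1, -5.3] err 62.2
cupdn [-61, 24, -39, -101, -42, 61] lean [53.1, -5.3] err 0.0
off [-67, 20, -40, -92, -45, 56] lean [53.1, -5.3] err 0.0
up [-56, 2, -36, -76, -39, 23] lean [53.1, -5.3] err 0.0
p [-6, -15, -51, -102, 0, 17] lean [54.2, -5.5] err 13.9
push0 [-23, -7, -58, -128, -19, 55] lean [52.2, -3.9] err 26.4
push1 [-17, 19, -49, -159, -32, 85] lean [52.2, -3.9] err 0.0
```

{"op": "drive_tool", "data": {
  "rows": [
    {"x": -0.54, "y": -0.06, "z": 0.02, "spin": 0, "fingers": 1}
  ]
}}

```text
time_s: 10.32
tcp_pos: [0.6254, 0.7697, 0.7186]
eef_rot: [-129.7, 24.4, -104.1]
contact_force: [-0.0, -0.1, 0.0]
gripper_width: 0.0877
gripper_force: 0.0
```

{"op": "drive_tool", "data": {
  "rows": [
    {"x": -0.54, "y": -0.04, "z": 0.02, "spin": 0, "fingers": 1}
  ]
}}

```text
time_s: 10.45
tcp_pos: [0.63, 0.7928, 0.717]
eef_rot: [-128.0, 25.8, -102.1]
contact_force: [0.8, 0.2, 0.1]
gripper_width: 0.0875
gripper_force: 0.0
```

{"op": "drive_tool", "data": {
  "rows": [
    {"x": -0.54, "y": -0.02, "z": 0.03, "spin": 0, "fingers": 1}
  ]
}}

```text
time_s: 10.58
tcp_pos: [0.6322, 0.8165, 0.7157]
eef_rot: [-126.1, 27.3, -99.9]
contact_force: [0.3, -0.4, -0.7]
gripper_width: 0.0876
gripper_force: 0.0
```

```bash
cat > t4.py <<'E'
from sh import *
exec(open('t3.py').read().split('for path')[0].split('\n',1)[1])
to([.75,.1,.55]);
b=mv('w',q,[.75,.1,.55],a);b=mv('w2',b,[.6,-.35,.4])
c=mv('pre',b,[.40,-.275,.09]);c0=mv('cup',c,[.455,-.26,.035])
for z in(.14,.165,.19):
    c=mv('lift',c0,[.455,-.26,z]);c=mv('carry',c,[.42,.06,z]);g=mv('pour',c,[.45,.06,z],180);g=mv('pour',g,[.49,.06,z])
    c=mv('back',g,[.42,.06,z],-180);c=mv('cupback',c,[.455,-.26,z]);c=mv('cupdn',c,[.455,-.26,.035])
E
python3 t4.py
```

```text
t 10.575 q [75.0, 49.5, 71.7, 51.8, -83.2, -91.3] p [0.6322, 0.8165, 0.7157] lean [58.4, 8.6] level -122.5 |F| [0.3, -0.4, -0.7] w 0.0876
[0.7, 0.3, 0.65] shift [0.472, -0.229, 0.026] dist 0.525
spin to k=0 57.46271008413632
t 10.575 q [75.0, 49.5, 71.7, 51.8, -83.2, -91.3] p [0.6322, 0.8165, 0.7157] lean [58.4, 8.6] level -122.5 |F| [0.3, -0.4, -0.7] w 0.0876
[0.75, 0.1, 0.55] shift [0.685, -0.276, 0.095] dist 0.745
w [19, -5, -31, 60, -11, -155] lean [58.4, 8.6] err 0.0
w2 [-40, 4, -3, -55, -52, -18] lean [58.4, 8.6] err 0.0
pre [-67, 20, -33, -80, -57, 46] lean [58.4, 8.6] err 0.0
cup [-63, 29, -33, -89, -54, 57] lean [58.4, 8.6] err 0.0
lift [-58, 13, -31, -80, -52, 33] lean [58.4, 8.6] err 0.0
carry [-27, -7, -56, -110, -32, 44] lean [58.4, 8.6] err 0.0
pour [-26, -3, -54, -114, -32, -132] lean [58.4, 8.6] err 0.0
pour [-25, 2, -51, -119, -32, -128] lean [58.4, 8.6] err 0.0
back [-27, -7, -56, -110, -32, 44] lean [58.4, 8.6] err 0.0
cupback [-58, 13, -31, -80, -52, 33] lean [58.4, 8.6] err 0.0
cupdn [-63, 29, -33, -89, -54, 57] lean [58.4, 8.6] err 0.0
lift [-56, 10, -30, -77, -52, 28] lean [58.4, 8.6] err 0.0
carry [-12, -14, -51, -102, -18, 24] lean [58.4, 8.6] err 0.0
pour [-15, -9, -49, -106, -21, -150] lean [58.4, 8.6] err 0.0
pour [-16, -4, -47, -110, -23, -144] lean [58.4, 8.6] err 0.0
back [-12, -14, -51, -102, -18, 24] lean [58.4, 8.6] err 0.0
cupback [-56, 10, -30, -77, -52, 28] lean [58.4, 8.6] err 0.0
cupdn [-63, 29, -33, -89, -54, 57] lean [58.4, 8.6] err 0.0
lift [-55, 6, -29, -75, -52, 22] lean [58.4, 8.6] err 0.0
carry [8, -17, -48, -89, 0, 0] lean [58.9, 8.6] err 6.0
pour [1, -14, -46, -94, -7, -172] lean [58.9, 8.6] err 0.0
pour [-7, -9, -43, -101, -13, -161] lean [58.9, 8.6] err 0.0
back [8, -18, -49, -89, 0, 0] lean [59.3, 8.6] err 3.7
cupback [-1, -17, -53, -22, 0, -63] lean [54.2, -1.2] err 86.0
cupdn [-61, 25, -37, -97, -45, 61] lean [54.2, -1.2] err 0.0
```

```bash
cat > t5.py <<'E'
from sh import *
exec(open('t3.py').read().split('for path')[0].split('\n',1)[1])
for W in([.78,.1,.65],[.8,-.05,.6]):
    b=mv('w',q,W);b=mv('w2',b,[.6,-.35,.38],a)
    to(W,[.6,-.35,.38])
E
python3 t5.py
```

```text
t 10.575 q [75.0, 49.5, 71.7, 51.8, -83.2, -91.3] p [0.6322, 0.8165, 0.7157] lean [58.4, 8.6] level -122.5 |F| [0.3, -0.4, -0.7] w 0.0876
[0.7, 0.3, 0.65] shift [0.472, -0.229, 0.026] dist 0.525
spin to k=0 57.46271008413632
w [26, -2, -10, 32, -29, -71] lean [58.4, 8.6] err 0.0
w2 [-41, 5, -4, -56, -51, -15] lean [58.4, 8.6] err 0.0
t 10.575 q [75.0, 49.5, 71.7, 51.8, -83.2, -91.3] p [0.6322, 0.8165, 0.7157] lean [58.4, 8.6] level -122.5 |F| [0.3, -0.4, -0.7] w 0.0876
[0.78, 0.1, 0.65] shift [0.635, -0.363, 0.068] dist 0.735
[0.6, -0.35, 0.38] shift [1.18, -0.286, 0.001] dist 1.214
w [11, 1, -3, 5, -28, -38] lean [58.4, 8.6] err 0.0
w2 [-41, 5, -4, -56, -51, -15] lean [58.4, 8.6] err 0.0
t 10.575 q [75.0, 49.5, 71.7, 51.8, -83.2, -91.3] p [0.6322, 0.8165, 0.7157] lean [58.4, 8.6] level -122.5 |F| [0.3, -0.4, -0.7] w 0.0876
[0.8, -0.05, 0.6] shift [0.786, -0.407, 0.092] dist 0.89
[0.6, -0.35, 0.38] shift [1.18, -0.286, 0.001] dist 1.214
```

{"op": "drive_tool", "data": {
  "rows": [
    {"x": 0.786, "y": -0.407, "z": 0.092, "spin": 0, "fingers": 1},
    {"x": 0.786, "y": -0.407, "z": 0.092, "spin": 0, "fingers": 1},
    {"x": 0.786, "y": -0.407, "z": 0.092, "spin": 0, "fingers": 1},
    {"x": 0.786, "y": -0.407, "z": 0.092, "spin": 0, "fingers": 1},
    {"x": 0.786, "y": -0.407, "z": 0.092, "spin": 0, "fingers": 1},
    {"x": 0.786, "y": -0.407, "z": 0.092, "spin": 0, "fingers": 1},
    {"x": 0.786, "y": -0.407, "z": 0.092, "spin": 0, "fingers": 1},
    {"x": 0.786, "y": -0.407, "z": 0.092, "spin": 0, "fingers": 1},
    {"x": 0.786, "y": -0.407, "z": 0.092, "spin": 0, "fingers": 1},
    {"x": 0.786, "y": -0.407, "z": 0.092, "spin": 0, "fingers": 1}
  ]
}}

```text
time_s: 11.82
tcp_pos: [0.7403, 0.264, 0.6474]
eef_rot: [-126.1, 27.2, -99.9]
contact_force: [0.6, -0.5, -0.5]
gripper_width: 0.0876
gripper_force: 0.0
```

```bash
cat > t6.py <<'E'
from sh import *
exec(open('t3.py').read().split('for path')[0].split('\n',1)[1])
b=mv('w2',q,[.6,-.35,.38],a)
to([.6,-.35,.38])
E
python3 t6.py
```

```text
t 11.825 q [40.0, -1.1, -15.3, 53.4, -33.6, -98.6] p [0.7403, 0.264, 0.6474] lean [58.4, 8.6] level -122.5 |F| [0.6, -0.5, -0.5] w 0.0876
[0.7, 0.3, 0.65] shift [-0.027, 0.036, -0.031] dist 0.054
spin to k=0 57.480261343939304
w2 [-41, 5, -4, -56, -51, -15] lean [58.4, 8.6] err 0.0
t 11.825 q [40.0, -1.1, -15.3, 53.4, -33.6, -98.6] p [0.7403, 0.264, 0.6474] lean [58.4, 8.6] level -122.5 |F| [0.6, -0.5, -0.5] w 0.0876
[0.6, -0.35, 0.38] shift [0.682, -0.021, -0.056] dist 0.684
```

{"op": "drive_tool", "data": {
  "rows": [
    {"x": 0.288, "y": -0.142, "z": 0.035, "spin": 0.2, "fingers": 1},
    {"x": 0.288, "y": -0.142, "z": 0.035, "spin": 0.2, "fingers": 1},
    {"x": 0.288, "y": -0.142, "z": 0.035, "spin": 0.4, "fingers": 1},
    {"x": 0.288, "y": -0.142, "z": 0.035, "spin": 0.5, "fingers": 1},
    {"x": 0.288, "y": -0.142, "z": 0.035, "spin": 0.6, "fingers": 1},
    {"x": 0.682, "y": -0.021, "z": -0.056, "spin": 1.003, "fingers": 1},
    {"x": 0.682, "y": -0.021, "z": -0.056, "spin": 1.003, "fingers": 1},
    {"x": 0.682, "y": -0.021, "z": -0.056, "spin": 1.003, "fingers": 1},
    {"x": 0.682, "y": -0.021, "z": -0.056, "spin": 1.003, "fingers": 1},
    {"x": 0.682, "y": -0.021, "z": -0.056, "spin": 1.003, "fingers": 1}
  ]
}}

```text
time_s: 13.08
tcp_pos: [0.6521, -0.265, 0.4406]
eef_rot: [-179.7, 58.4, -171.2]
contact_force: [0.3, -0.9, -1.6]
gripper_width: 0.0878
gripper_force: 0.0
```

```bash
cat > t6.py <<'E'
from sh import *
exec(open('t3.py').read().split('for path')[0].split('\n',1)[1])
b=mv('w2',q,[.55,-.32,.25],a);b=mv('pre',b,[.38,-.27,.12],0)
to([.55,-.32,.25],[.6,-.35,.38])
c=snap('top');im=c['pixels'];hsv=cv2.cvtColor(im,cv2.COLOR_RGB2HSV)
# shadow-robust non-blue mask around cup
m=(((hsv[...,0]<100)|(hsv[...,0]>130)|(hsv[...,1]<130))).astype(np.uint8)
M=np.zeros_like(m);M[178:212,298:336]=m[178:212,298:336]
k=max(cv2.findContours(M,0,1)[0],key=cv2.contourArea);u,rad=cv2.minEnclosingCircle(k);print(u,rad,cv2.contourArea(k),onz(c,*u,.049))
s=snap('side');hs=cv2.cvtColor(s['pixels'],cv2.COLOR_RGB2HSV);print('side expect rim ctr',proj(s,onz(c,*u,.049)),'foot',proj(s,[*onz(c,*u,.049)[:2],.003]))
m=((hs[...,1]<110)).astype(np.uint8);M=np.zeros_like(m);M[160:195,278:318]=m[160:195,278:318]
k=max(cv2.findContours(M,0,1)[0],key=cv2.contourArea);print('side bbox',cv2.boundingRect(k))
E
python3 t6.py
```

```text
t 13.075 q [-24.7, -0.4, -4.9, -45.0, -41.2, -34.0] p [0.6521, -0.265, 0.4406] lean [58.4, 8.5] level -179.8 |F| [0.3, -0.9, -1.6] w 0.0878
[0.7, 0.3, 0.65] shift [-0.248, 0.551, 0.001] dist 0.605
spin to k=0 0.17904492923690896
w2 [-47, 8, -16, -69, -49, 6] lean [58.4, 8.5] err 0.0
pre [-68, 15, -34, -77, -58, 41] lean [58.4, 8.5] err 0.0
t 13.075 q [-24.7, -0.4, -4.9, -45.0, -41.2, -34.0] p [0.6521, -0.265, 0.4406] lean [58.4, 8.5] level -179.8 |F| [0.3, -0.9, -1.6] w 0.0878
[0.55, -0.32, 0.25] shift [0.22, -0.039, 0.007] dist 0.223
[0.6, -0.35, 0.38] shift [0.085, -0.076, -0.023] dist 0.117
(321.0, 194.5) 21.639184951782227 759.0 [ 0.45730037 -0.27937247  0.049     ]
side expect rim ctr [299.83908288 170.50787696] foot [299.54073433 182.7345518 ]
side bbox (287, 168, 21, 22)
```

```bash
cat > t7.py <<'E'
from sh import *
s=snap('side')
for P in([.4596,-.2604],[.459,-.263],[.457,-.266]):
    th=np.linspace(0,6.28,60);pts=np.array([proj(s,[P[0]+rr*np.cos(t),P[1]+rr*np.sin(t),z]) for rr,z in((.033,.049),(.0225,.003)) for t in th])
    print(P,pts.min(0).round(1),pts.max(0).round(1))
cup=np.array([.4596,-.2604])
a=np.radians(8.5);d=np.array([np.cos(a),np.sin(a)])
pre=np.r_[cup-d*.10,.075]
to([.55,-.32,.25],[.40,-.30,.16],pre.tolist(),[*cup,.033])
q=now()[1]
for P in([.52,-.31,.25],[*(cup-d*.12),.10],[*(cup-d*.07),.037],[*cup,.033]): q=move(q,P);print(P,q.round(),lean(q))
E
python3 t7.py
```

```text
[0.4596, -0.2604] [286.7 167.9] [307.8 189.5]
[0.459, -0.263] [287.2 167.6] [308.2 189.1]
[0.457, -0.266] [288.1 167.2] [309.1 188.7]
t 13.225 q [-24.9, -0.3, -5.0, -44.7, -41.0, -34.4] p [0.651, -0.269, 0.4383] lean [58.2, 8.1] level 180.0 |F| [0.5, -1.0, 0.3] w 0.0877
[0.55, -0.32, 0.25] shift [0.216, -0.036, 0.008] dist 0.22
[0.4, -0.3, 0.16] shift [0.37, 0.005, -0.068] dist 0.376
[0.36069841366380834, -0.2751809411129611, 0.075] shift [0.461, 0.035, -0.053] dist 0.465
[np.float64(0.4596), np.float64(-0.2604), 0.033] shift [0.444, 0.035, 0.054] dist 0.448
[0.52, -0.31, 0.25] [-48.   6. -19. -68. -50.   7.] (np.float64(58.16216328627575), np.float64(8.09681121510552))
[np.float64(0.34091809639657), np.float64(-0.2781371293355533), 0.1] [-74.  18. -35. -75. -61.  47.] (np.float64(58.16211032559421), np.float64(8.096828888379921))
[np.float64(0.3903688895646658), np.float64(-0.2707466587790728), 0.037] [-71.  29. -35. -84. -57.  58.] (np.float64(58.16209820027775), np.float64(8.09684054640563))
[np.float64(0.4596), np.float64(-0.2604), 0.033] [-63.  30. -33. -90. -53.  57.] (np.float64(58.16210277176062), np.float64(8.096841353146397))
```

{"op": "drive_tool", "data": {
  "rows": [
    {"x": 0.22, "y": 0.0, "z": -0.05, "spin": 0, "fingers": 1},
    {"x": 0.22, "y": 0.0, "z": -0.05, "spin": 0, "fingers": 1},
    {"x": 0.22, "y": 0.0, "z": -0.05, "spin": 0, "fingers": 1},
    {"x": 0.441, "y": 0.035, "z": -0.05, "spin": 0, "fingers": 1},
    {"x": 0.441, "y": 0.035, "z": -0.05, "spin": 0, "fingers": 1},
    {"x": 0.441, "y": 0.035, "z": -0.05, "spin": 0, "fingers": 1},
    {"x": 0.441, "y": 0.035, "z": -0.05, "spin": 0, "fingers": 1},
    {"x": 0.441, "y": 0.035, "z": -0.05, "spin": 0, "fingers": 1},
    {"x": 0.441, "y": 0.035, "z": -0.05, "spin": 0, "fingers": 1},
    {"x": 0.441, "y": 0.035, "z": -0.05, "spin": 0, "fingers": 1}
  ]
}}

```text
time_s: 14.48
tcp_pos: [0.377, -0.2708, 0.0917]
eef_rot: [-179.7, 58.3, -171.1]
contact_force: [0.7, 0.2, 0.8]
gripper_width: 0.0871
gripper_force: 0.0
```

```bash
python3 -c "
from sh import *
to([.4596,-.2604,.036]);snap('wrist','w1.png')"
```

```text
t 14.475 q [-69.8, 19.5, -34.4, -78.4, -58.2, 47.4] p [0.377, -0.2708, 0.0917] lean [58.2, 8.5] level -179.8 |F| [0.7, 0.2, 0.8] w 0.0871
[0.4596, -0.2604, 0.036] shift [0.004, -0.002, 0.1] dist 0.1
```

View pics/w1.png

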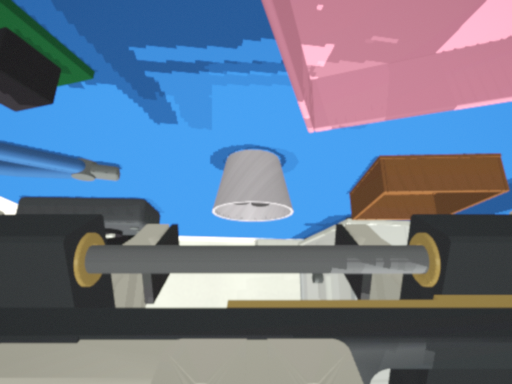

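The wrist view shows the cup centred between the open fingers at about (253,185), and the pink tray's corner at (312,130) on the way. I'll check body clearance to it.

```bash
python3 - <<'E'
from sh import *
w=cams.capture('wrist');T=np.array(w['T_tool_cam']);print(T.round(3).tolist())
t,q,p,Rm=now();g=np.array([.4596,-.2604,.036])
for nm,x in(('cam',T[:3,3]),('bodyL',[.039,.0965,-.047]),('bodyR',[.039,-.0965,-.047]),('bodyL2',[.039,.0965,-.10]),('bodyR2',[.039,-.0965,-.10])): print(nm,(g+Rm@np.array(x)).round(3))
im=cv2.imread('pics/top0.png')[:,:,::-1];hsv=cv2.cvtColor(im,cv2.COLOR_RGB2HSV);c=snap('top')
def ext(m,z,nm):
    k=max(cv2.findContours(m.astype(np.uint8),0,1)[0],key=cv2.contourArea);b=cv2.boxPoints(cv2.minAreaRect(k));print(nm,cv2.contourArea(k),b.round().tolist(),[onz(c,*x,z)[:2].round(3).tolist() for x in b])
ext((hsv[...,0]>160)&(hsv[...,1]>80)&(im[...,0]>150),.035,'pink')
ext((hsv[...,0]>45)&(hsv[...,0]<85)&(hsv[...,1]>120),.02,'board')
K=np.array(w['intrinsics'])
d=np.linalg.inv(K)@[310,131,1];d=Rm@(T[:3,:3]@[d[0],-d[1],-d[2]]);o=p+Rm@T[:3,3];print('pink near corner if z=.035',o+d*(.035-o[2])/d[2],'z.003',o+d*(.003-o[2])/d[2])
E
```

```text
[[0.001, 0.968, 0.251, 0.067], [1.0, -0.001, -0.001, 0.001], [-0.001, 0.251, -0.968, -0.14], [0.0, 0.0, 0.0, 1.0]]
cam [ 0.307 -0.283  0.053]
bodyL [ 0.385 -0.174  0.027]
bodyR [ 0.414 -0.365  0.028]
bodyL2 [ 0.341 -0.181  0.055]
bodyR2 [ 0.37  -0.372  0.056]
pink 164.5 [[301.0, 231.0], [309.0, 222.0], [328.0, 241.0], [319.0, 249.0]] [[0.323, -0.199], [0.354, -0.232], [0.284, -0.3], [0.253, -0.267]]
board 298.5 [[340.0, 220.0], [354.0, 214.0], [364.0, 233.0], [350.0, 240.0]] [[0.359, -0.356], [0.385, -0.41], [0.309, -0.444], [0.284, -0.39]]
pink near corner if z=.035 [ 0.35129634 -0.24767851  0.035     ] z.003 [ 0.40631395 -0.22789111  0.003     ]
```

{"op": "drive_tool", "data": {
  "rows": [
    {"x": 0.004, "y": -0.002, "z": 0.03, "spin": 0, "fingers": 1},
    {"x": 0.004, "y": -0.002, "z": 0.055, "spin": 0, "fingers": 1},
    {"x": 0.004, "y": -0.002, "z": 0.075, "spin": 0, "fingers": 1},
    {"x": 0.004, "y": -0.002, "z": 0.09, "spin": 0, "fingers": 1},
    {"x": 0.004, "y": -0.002, "z": 0.1, "spin": 0, "fingers": 1},
    {"x": 0.004, "y": -0.002, "z": 0.1, "spin": 0, "fingers": 1}
  ]
}}

```text
time_s: 15.38
tcp_pos: [0.4587, -0.2604, 0.0349]
eef_rot: [-179.9, 58.3, -171.4]
contact_force: [0.4, -0.2, 0.0]
gripper_width: 0.0876
gripper_force: 0.0
```

{"op": "drive_tool", "data": {
  "rows": [
    {"x": 0, "y": 0, "z": 0, "spin": 0, "fingers": -0.2},
    {"x": 0, "y": 0, "z": 0, "spin": 0, "fingers": -0.2},
    {"x": 0, "y": 0, "z": 0, "spin": 0, "fingers": -0.2},
    {"x": 0, "y": 0, "z": 0, "spin": 0, "fingers": -0.2},
    {"x": 0, "y": 0, "z": 0, "spin": 0, "fingers": -0.2},
    {"x": 0, "y": 0, "z": 0, "spin": 0, "fingers": -0.2}
  ],
  "newtons": 45
}}

```text
time_s: 16.12
tcp_pos: [0.4585, -0.2608, 0.0354]
eef_rot: [-179.8, 58.3, -171.4]
contact_force: [-3.5, -2.1, 6.0]
gripper_width: 0.0613
gripper_force: 43.1
```

```bash
python3 -c "
from sh import *
to([.4596,-.2604,.036],[.4596,-.2604,.086])"
```

```text
t 16.125 q [-62.7, 29.3, -32.6, -89.7, -53.6, 56.6] p [0.4585, -0.2608, 0.0354] lean [58.3, 8.4] level -179.9 |F| [-3.5, -2.1, 6.0] w 0.0613
[0.4596, -0.2604, 0.036] shift [-0.001, 0.0, 0.001] dist 0.001
[0.4596, -0.2604, 0.086] shift [-0.044, 0.0, -0.026] dist 0.051
```

{"op": "drive_tool", "data": {
  "rows": [
    {"x": -0.03, "y": 0, "z": -0.019, "spin": 0, "fingers": -0.2},
    {"x": -0.065, "y": 0, "z": -0.04, "spin": 0, "fingers": -0.2},
    {"x": -0.098, "y": 0, "z": -0.06, "spin": 0, "fingers": -0.2},
    {"x": -0.098, "y": 0, "z": -0.06, "spin": 0, "fingers": -0.2}
  ]
}}

```text
time_s: 16.62
tcp_pos: [0.4597, -0.2608, 0.1531]
eef_rot: [-179.2, 58.4, -170.7]
contact_force: [0.4, -0.5, -1.9]
gripper_width: 0.0616
gripper_force: 43.7
```

```bash
python3 - <<'E'
from sh import *
P=[.505,.078,.148]
to(P,[.48,-.09,.15]);s=snap('side','s2.png')
q=now()[1];print(q.round())
for f in range(1,9): 
    pass
b=move(q,P);print(b.round(),lean(b));g=move(b,P,180);print(g.round(),lean(g))
E
```

```text
t 16.625 q [-56.5, 11.3, -30.1, -78.8, -51.8, 30.7] p [0.4597, -0.2608, 0.1531] lean [58.4, 8.3] level -179.5 |F| [0.4, -0.5, -1.9] w 0.0616
[0.505, 0.078, 0.148] shift [-0.048, 0.328, 0.082] dist 0.342
[0.48, -0.09, 0.15] shift [-0.022, 0.166, 0.04] dist 0.172
[-57.  11. -30. -79. -52.  31.]
[ -20.    2.  -50. -122.  -29.   52.] (np.float64(58.315085441182184), np.float64(8.378997582035819))
[ -20.    2.  -50. -122.  -29. -128.] (np.float64(58.3154038978198), np.float64(8.378739948087619))
```

View pics/s2.png

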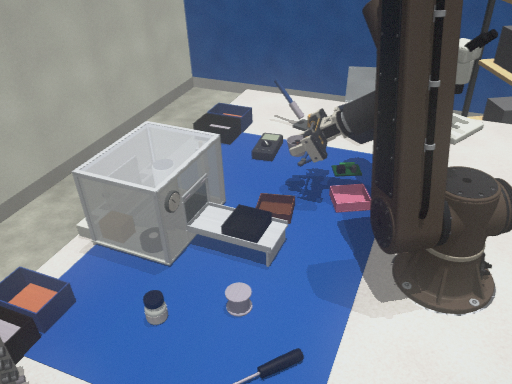

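The side view shows the gripper lifted at (318,135) with the cup held, and the wrist force matches its weight. Now I'll carry the cup over the tray.

{"op": "drive_tool", "data": {
  "rows": [
    {"x": -0.007, "y": 0.05, "z": 0.012, "spin": 0, "fingers": -0.2},
    {"x": -0.015, "y": 0.105, "z": 0.026, "spin": 0, "fingers": -0.2},
    {"x": -0.023, "y": 0.16, "z": 0.04, "spin": 0, "fingers": -0.2},
    {"x": -0.032, "y": 0.215, "z": 0.054, "spin": 0, "fingers": -0.2},
    {"x": -0.04, "y": 0.27, "z": 0.068, "spin": 0, "fingers": -0.2},
    {"x": -0.046, "y": 0.31, "z": 0.078, "spin": 0, "fingers": -0.2},
    {"x": -0.048, "y": 0.328, "z": 0.082, "spin": 0, "fingers": -0.2},
    {"x": -0.048, "y": 0.328, "z": 0.082, "spin": 0, "fingers": -0.2}
  ]
}}

```text
time_s: 17.68
tcp_pos: [0.503, 0.079, 0.1448]
eef_rot: [179.9, 58.0, -171.6]
contact_force: [0.1, -0.3, -1.3]
gripper_width: 0.0615
gripper_force: 43.7
```

```bash
python3 - <<'E'
from sh import *
to([.505,.078,.148]);c=snap('top');o=cv2.resize(c['pixels'][130:230,190:300],(660,600),interpolation=3);cv2.imwrite('pics/t3.png',o[:,:,::-1])
E
```

```text
t 17.675 q [-20.3, 1.8, -50.0, -122.0, -28.9, 51.8] p [0.503, 0.079, 0.1448] lean [58.0, 8.6] level 179.9 |F| [0.1, -0.3, -1.3] w 0.0615
[0.505, 0.078, 0.148] shift [-0.004, -0.001, -0.0] dist 0.004
```

View pics/t3.png

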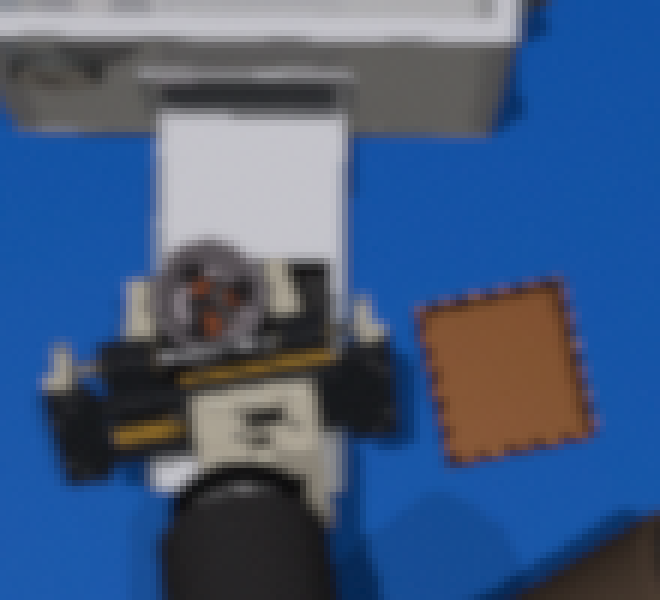

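The crop shows the cup upright with copper-wound chokes in it at (212,292), above the tray. The tray's front edge is at (300,262). Pouring.

{"op": "drive_tool", "data": {
  "rows": [
    {"x": -0.004, "y": 0, "z": 0, "spin": 1.6, "fingers": -0.2},
    {"x": -0.004, "y": 0, "z": 0, "spin": 1.6, "fingers": -0.2},
    {"x": -0.004, "y": 0, "z": 0, "spin": 1.6, "fingers": -0.2},
    {"x": -0.004, "y": 0, "z": 0, "spin": 1.6, "fingers": -0.2},
    {"x": -0.004, "y": 0, "z": 0, "spin": 1.6, "fingers": -0.2},
    {"x": -0.004, "y": 0, "z": 0, "spin": 1.6, "fingers": -0.2},
    {"x": -0.004, "y": 0, "z": 0, "spin": 1.6, "fingers": -0.2},
    {"x": -0.004, "y": 0, "z": 0, "spin": 1.6, "fingers": -0.2}
  ],
  "newtons": 55
}}

```text
time_s: 18.73
tcp_pos: [0.5064, 0.0772, 0.1498]
eef_rot: [121.9, 3.2, 100.4]
contact_force: [0.1, 0.3, -0.7]
gripper_width: 0.0613
gripper_force: 53.2
```

```bash
python3 - <<'E'
from sh import *
to();T=now()[3];print(T.round(2).tolist())
E
```

```text
t 18.725 q [-19.4, 1.0, -49.1, -121.1, -27.6, -36.5] p [0.5064, 0.0772, 0.1498] lean [58.2, 8.4] level 93.8 |F| [0.1, 0.3, -0.7] w 0.0613
[[-0.18, 0.51, 0.84], [0.98, 0.14, 0.12], [-0.06, 0.85, -0.53]]
```

{"op": "drive_tool", "data": {
  "rows": [
    {"x": 0, "y": 0, "z": 0, "spin": 1.6, "fingers": -0.2},
    {"x": 0, "y": 0, "z": 0, "spin": 1.6, "fingers": -0.2},
    {"x": 0, "y": 0, "z": 0, "spin": 1.6, "fingers": -0.2},
    {"x": 0, "y": 0, "z": 0, "spin": 1.6, "fingers": -0.2},
    {"x": 0, "y": 0, "z": 0, "spin": 1.6, "fingers": -0.2},
    {"x": 0, "y": 0, "z": 0, "spin": 1.6, "fingers": -0.2},
    {"x": 0, "y": 0, "z": 0, "spin": 1.6, "fingers": -0.2},
    {"x": 0, "y": 0, "z": 0, "spin": 1.6, "fingers": -0.2},
    {"x": 0, "y": 0, "z": 0, "spin": 1.6, "fingers": -0.2},
    {"x": 0, "y": 0, "z": 0, "spin": 1.6, "fingers": -0.2}
  ]
}}

```text
time_s: 19.98
tcp_pos: [0.5066, 0.0774, 0.1501]
eef_rot: [176.0, -58.1, 13.1]
contact_force: [0.7, -0.6, -1.2]
gripper_width: 0.0614
gripper_force: 53.1
```

{"op": "drive_tool", "data": {
  "rows": [
    {"x": 0, "y": 0, "z": 0, "spin": 0, "fingers": -0.2},
    {"x": 0, "y": 0, "z": 0, "spin": 0, "fingers": -0.2},
    {"x": 0, "y": 0, "z": 0, "spin": 0, "fingers": -0.2},
    {"x": 0, "y": 0, "z": 0, "spin": 0, "fingers": -0.2}
  ]
}}

```text
time_s: 20.48
tcp_pos: [0.5066, 0.0783, 0.1506]
eef_rot: [176.0, -58.2, 13.1]
contact_force: [0.3, 0.7, -0.9]
gripper_width: 0.061
gripper_force: 53.1
```

```bash
python3 - <<'E'
from sh import *
to([.505,.078,.25]);c=snap('top');s=snap('side')
o=np.hstack([cv2.resize(c['pixels'][130:230,190:300],(440,400),interpolation=3),cv2.resize(s['pixels'][180:270,190:280],(360,360),interpolation=3).copy() if 0 else cv2.resize(s['pixels'][180:280,190:280],(360,400),interpolation=3)]);cv2.imwrite('pics/t4.png',o[:,:,::-1])
E
```

```text
t 20.475 q [-19.3, 1.0, -49.1, -121.2, -27.6, -127.8] p [0.5066, 0.0783, 0.1506] lean [58.3, 8.4] level 2.5 |F| [0.3, 0.7, -0.9] w 0.061
[0.505, 0.078, 0.25] shift [0.084, 0.004, -0.054] dist 0.099
```

View pics/t4.png

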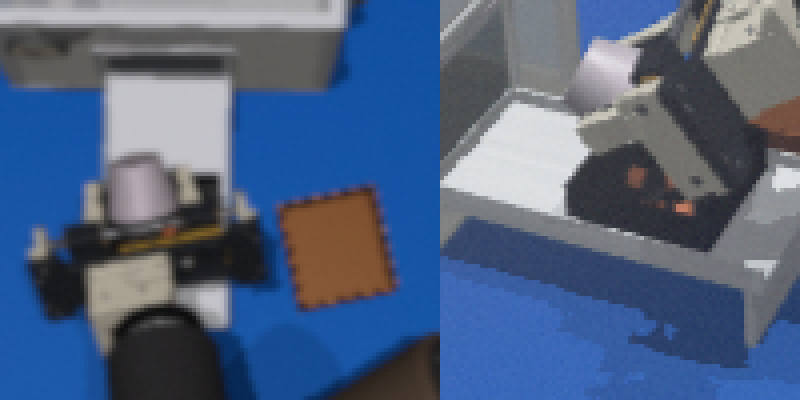

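The left crop shows the cup inverted at (140,188). The right crop shows copper-wound chokes inside the black tray at (637,177), (660,205) and (684,208), and the wrist weight matches an empty cup. I'll turn it back over the tray.

{"op": "drive_tool", "data": {
  "rows": [
    {"x": 0.005, "y": 0, "z": -0.003, "spin": -1.6, "fingers": -0.2},
    {"x": 0, "y": 0, "z": 0, "spin": -1.6, "fingers": -0.2},
    {"x": 0.005, "y": 0, "z": -0.003, "spin": -1.6, "fingers": -0.2},
    {"x": 0, "y": 0, "z": 0, "spin": -1.6, "fingers": -0.2},
    {"x": 0, "y": 0, "z": 0, "spin": -1.6, "fingers": -0.2},
    {"x": 0, "y": 0, "z": 0, "spin": -1.6, "fingers": -0.2},
    {"x": 0, "y": 0, "z": 0, "spin": -1.6, "fingers": -0.2},
    {"x": 0, "y": 0, "z": 0, "spin": -1.6, "fingers": -0.2},
    {"x": 0, "y": 0, "z": 0, "spin": -1.6, "fingers": -0.2},
    {"x": 0, "y": 0, "z": 0, "spin": -1.6, "fingers": -0.2}
  ]
}}

```text
time_s: 21.82
tcp_pos: [0.5066, 0.0783, 0.1507]
eef_rot: [121.8, 3.5, 100.6]
contact_force: [-0.0, -0.8, -0.5]
gripper_width: 0.0609
gripper_force: 53.2
```

```bash
python3 - <<'E'
from sh import *
to([.4585,-.26,.15]);T=now()[3];print('spin needed to level 180:',np.radians(np.degrees(np.arctan2(T[2,1],T[2,0]))-180))
E
```

```text
t 21.825 q [-19.3, 1.0, -49.1, -121.2, -27.6, -36.1] p [0.5066, 0.0783, 0.1507] lean [58.3, 8.5] level 94.1 |F| [-0.0, -0.8, -0.5] w 0.0609
[0.4585, -0.26, 0.15] shift [-0.323, -0.075, -0.082] dist 0.342
spin needed to level 180: -1.499393429117388
```

{"op": "drive_tool", "data": {
  "rows": [
    {"x": 0, "y": 0, "z": 0, "spin": -0.18, "fingers": -0.2},
    {"x": -0.02, "y": -0.005, "z": -0.005, "spin": -0.36, "fingers": -0.2},
    {"x": -0.07, "y": -0.016, "z": -0.018, "spin": -0.54, "fingers": -0.2},
    {"x": -0.12, "y": -0.028, "z": -0.03, "spin": -0.72, "fingers": -0.2},
    {"x": -0.17, "y": -0.04, "z": -0.043, "spin": -0.9, "fingers": -0.2},
    {"x": -0.22, "y": -0.051, "z": -0.056, "spin": -1.08, "fingers": -0.2},
    {"x": -0.27, "y": -0.063, "z": -0.069, "spin": -1.26, "fingers": -0.2},
    {"x": -0.31, "y": -0.072, "z": -0.079, "spin": -1.44, "fingers": -0.2},
    {"x": -0.323, "y": -0.075, "z": -0.082, "spin": -1.5, "fingers": -0.2},
    {"x": -0.323, "y": -0.075, "z": -0.082, "spin": -1.5, "fingers": -0.2}
  ]
}}

```text
time_s: 23.08
tcp_pos: [0.4589, -0.261, 0.1496]
eef_rot: [179.8, 58.3, -171.8]
contact_force: [0.2, 0.3, -0.7]
gripper_width: 0.0609
gripper_force: 53.3
```

```bash
python3 - <<'E'
from sh import *
to([.4585,-.26,.037],[.4585,-.26,.035]);c=snap('top')
o=np.hstack([cv2.resize(c['pixels'][150:220,200:270],(400,400),interpolation=3),cv2.resize(c['pixels'][150:220,285:355],(400,400),interpolation=3)]);cv2.imwrite('pics/t5.png',o[:,:,::-1])
E
```

```text
t 23.075 q [-56.6, 11.7, -30.2, -78.8, -51.8, 30.7] p [0.4589, -0.261, 0.1496] lean [58.3, 8.4] level 179.9 |F| [0.2, 0.3, -0.7] w 0.0609
[0.4585, -0.26, 0.037] shift [0.096, 0.001, 0.059] dist 0.113
[0.4585, -0.26, 0.035] shift [0.098, 0.001, 0.06] dist 0.115
```

View pics/t5.png

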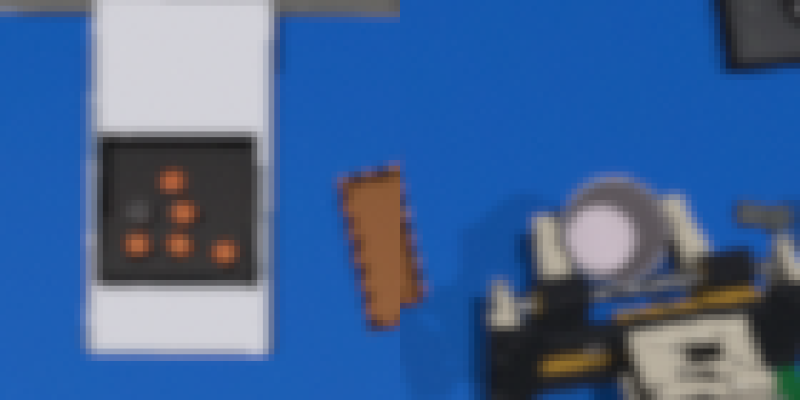

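The left crop shows all six chokes in the tray: five copper ends plus one standing grey at (138,212). The right crop shows the cup empty and upright at (615,225). Setting it down.

{"op": "drive_tool", "data": {
  "rows": [
    {"x": 0.03, "y": 0, "z": 0.019, "spin": 0, "fingers": -0.2},
    {"x": 0.06, "y": 0, "z": 0.037, "spin": 0, "fingers": -0.2},
    {"x": 0.08, "y": 0.001, "z": 0.049, "spin": 0, "fingers": -0.2},
    {"x": 0.09, "y": 0.001, "z": 0.055, "spin": 0, "fingers": -0.2},
    {"x": 0.095, "y": 0.001, "z": 0.058, "spin": 0, "fingers": -0.2},
    {"x": 0.097, "y": 0.001, "z": 0.059, "spin": 0, "fingers": -0.2},
    {"x": 0.097, "y": 0.001, "z": 0.059, "spin": 0, "fingers": -0.2},
    {"x": 0.097, "y": 0.001, "z": 0.059, "spin": 0, "fingers": -0.2}
  ]
}}

```text
time_s: 24.12
tcp_pos: [0.4582, -0.2593, 0.037]
eef_rot: [-179.8, 58.3, -171.3]
contact_force: [0.7, 0.1, -1.3]
gripper_width: 0.0613
gripper_force: 53.3
```

```bash
python3 - <<'E'
from sh import *
to([.4585,-.26,.0354])
E
```

```text
t 24.125 q [-62.6, 29.0, -32.8, -89.7, -53.6, 56.4] p [0.4582, -0.2593, 0.037] lean [58.3, 8.4] level -179.9 |F| [0.7, 0.1, -1.3] w 0.0613
[0.4585, -0.26, 0.0354] shift [0.001, -0.001, 0.001] dist 0.002
```

{"op": "drive_tool", "data": {
  "rows": [
    {"x": 0.001, "y": 0, "z": 0.001, "spin": 0, "fingers": -0.2},
    {"x": 0.001, "y": 0, "z": 0.001, "spin": 0, "fingers": -0.2},
    {"x": 0.001, "y": 0, "z": 0.001, "spin": 0, "fingers": 0.5},
    {"x": 0.001, "y": 0, "z": 0.001, "spin": 0, "fingers": 1},
    {"x": 0.001, "y": 0, "z": 0.001, "spin": 0, "fingers": 1},
    {"x": 0.001, "y": 0, "z": 0.001, "spin": 0, "fingers": 1}
  ]
}}

```text
time_s: 24.88
tcp_pos: [0.4583, -0.259, 0.0349]
eef_rot: [-179.9, 58.3, -171.4]
contact_force: [-0.2, -0.6, -0.9]
gripper_width: 0.0862
gripper_force: 0.0
```

{"op": "drive_tool", "data": {
  "rows": [
    {"x": 0, "y": 0, "z": -0.03, "spin": 0, "fingers": 1},
    {"x": 0, "y": 0, "z": -0.06, "spin": 0, "fingers": 1},
    {"x": 0, "y": 0, "z": -0.1, "spin": 0, "fingers": 1},
    {"x": -0.04, "y": 0, "z": -0.11, "spin": 0, "fingers": 1}
  ]
}}

```text
time_s: 25.38
tcp_pos: [0.3843, -0.2704, 0.126]
eef_rot: [179.7, 58.1, -172.0]
contact_force: [1.7, -0.5, 0.6]
gripper_width: 0.0875
gripper_force: 0.0
```

```bash
python3 - <<'E'
from sh import *
to()
c=snap('top');s=snap('side');hs=cv2.cvtColor(s['pixels'],cv2.COLOR_RGB2HSV)
m=((hs[...,1]<110)).astype(np.uint8);M=np.zeros_like(m);M[160:195,278:318]=m[160:195,278:318]
k=max(cv2.findContours(M,0,1)[0],key=cv2.contourArea);print('side bbox',cv2.boundingRect(k))
# tray & landing fine edges from gradient, averaged
g=cv2.cvtColor(c['pixels'],cv2.COLOR_RGB2GRAY).astype(float)
def sub(prof):  # subpixel positions of the strong edges
    d=np.diff(prof);return [(i+.5,round(x)) for i,x in enumerate(d) if abs(x)>25]
print('rows cols', sub(g[202:209,205:260].mean(0)), [round(x) for x in g[155:168,205:260].mean(0)][5:50])
print('tray v',sub(g[150:216,225:240].mean(1)))
print('tray u',[(round(x)) for x in g[180:192,212:250].mean(0)])
q=now()[1]
def mv(n,q,P,sp=0):
    q=move(q,P,sp);p=fk(q)[0];print(n,P,q.round().astype(int).tolist(),np.round(lean(q),1),round(1000*np.linalg.norm(p-P),1));return q
for z in(.13,.16):
    b=mv('up',q,[.37,-.27,z]);b=mv('over',b,[.39,.06,z])
    for z2 in(.085,.095): 
        d=mv('down',b,[.395,.06,z2]);d=mv('p0',d,[.424,.06,z2]);d=mv('p1',d,[.63,.06,z2])
E
```

```text
t 25.375 q [-67.2, 14.0, -33.4, -76.2, -57.9, 39.0] p [0.3843, -0.2704, 0.126] lean [58.1, 8.4] level 179.8 |F| [1.7, -0.5, 0.6] w 0.0875
side bbox (286, 168, 22, 22)
rows cols [(9.5, 43), (10.5, 36), (40.5, -33), (41.5, -54), (42.5, -34)] [80, 80, 80, 80, 85, 110, 151, 188, 207, 211, 211, 211, 211, 211, 211, 211, 211, 211, 211, 211, 211, 211, 211, 211, 211, 211, 211, 211, 211, 211, 211, 211, 211, 211, 211, 207, 186, 137, 86, 73, 79, 80, 80, 80, 80]
tray v [(22.5, -64), (23.5, -71), (48.5, 47), (49.5, 71), (50.5, 39), (60.5, -33), (61.5, -53), (62.5, -29)]
tray u [84, 84, 101, 133, 122, 71, 37, 45, 52, 55, 60, 64, 64, 60, 54, 54, 62, 74, 84, 85, 76, 64, 54, 52, 53, 54, 54, 54, 54, 53, 52, 53, 78, 121, 140, 118, 88, 81]
up [0.37, -0.27, 0.13] [-69, 13, -34, -75, -59, 40] [58.4  8.2] 0.0
over [0.39, 0.06, 0.13] [-29, -9, -58, -107, -33, 43] [58.2  8.3] 3.3
down [0.395, 0.06, 0.085] [-34, -1, -58, -109, -37, 52] [55.9  9.5] 28.3
p0 [0.424, 0.06, 0.085] [-35, 7, -58, -116, -41, 62] [54.9 10.3] 12.4
p1 [0.63, 0.06, 0.085] [-19, 20, -38, -127, -30, 58] [54.9 10.3] 0.0
down [0.395, 0.06, 0.095] [-33, -3, -58, -109, -36, 50] [56.4  9.2] 22.5
p0 [0.424, 0.06, 0.095] [-35, 5, -58, -115, -40, 60] [55.6  9.7] 9.2
p1 [0.63, 0.06, 0.095] [-19, 19, -38, -128, -30, 58] [55.6  9.7] 0.0
up [0.37, -0.27, 0.16] [-68, 9, -33, -73, -60, 34] [58.4  8.2] 0.0
over [0.39, 0.06, 0.16] [-10, -18, -53, -99, -16, 20] [58.4  8.2] 0.0
down [0.395, 0.06, 0.085] [-34, -1, -58, -109, -38, 52] [56.1  9.5] 29.5
p0 [0.424, 0.06, 0.085] [-36, 7, -58, -116, -41, 62] [55.1 10.2] 13.1
p1 [0.63, 0.06, 0.085] [-19, 20, -38, -128, -30, 59] [55.1 10.2] 0.0
down [0.395, 0.06, 0.095] [-33, -3, -58, -109, -37, 50] [56.5  9.2] 23.7
p0 [0.424, 0.06, 0.095] [-35, 5, -58, -115, -40, 60] [55.7  9.7] 10.0
p1 [0.63, 0.06, 0.095] [-19, 19, -39, -128, -30, 59] [55.7  9.7] 0.0
```

```bash
python3 - <<'E'
from sh import *
c=snap('top')
print('front rim',onz(c,232,173.5,.091),'rear bottom',onz(c,232,199.95,.059),'rear top',onz(c,232,199.95,.091),'landing edge',onz(c,232,212.1,.069),onz(c,232,212.1,.059))
print('tray u L',onz(c,217.2,186,.091),'R',onz(c,245.2,186,.091))
to([.385,.06,.145])
q=now()[1];b=move(q,[.385,.06,.145]);print(b.round(),fk(b)[0],lean(b))
def dn(b,P,n):
    for i in range(n):
        p,Rm=fk(b);b=st(b,np.array(P),Rm)
        print(b.round(),fk(b)[0].round(3),np.round(lean(b),1))
dn(b,[.385,.06,.085],6)
E
```

```text
front rim [0.5343757  0.05580314 0.091     ] rear bottom [0.43989604 0.05777422 0.059     ] rear top [0.43648386 0.0565643  0.091     ] landing edge [0.39372427 0.05774684 0.069     ] [0.39444417 0.05812764 0.059     ]
tray u L [0.4885437  0.11027913 0.091     ] R [0.48728472 0.00781112 0.091     ]
t 25.525 q [-67.0, 13.6, -33.3, -76.4, -57.9, 39.2] p [0.3871, -0.2704, 0.1292] lean [58.4, 8.3] level -179.6 |F| [0.4, -0.7, -1.2] w 0.0878
[0.385, 0.06, 0.145] shift [-0.04, 0.327, 0.03] dist 0.331
[ -21.  -14.  -56. -104.  -26.   32.] [0.38500038 0.05999882 0.1449973 ] (np.float64(58.3560140787005), np.float64(8.285135209041979))
[ -33.   -3.  -58. -107.  -36.   48.] [0.392 0.051 0.114] [55.9  9.5]
[ -33.   -2.  -58. -107.  -36.   49.] [0.39  0.054 0.103] [54.4 10.3]
[ -32.   -0.  -58. -108.  -35.   50.] [0.388 0.056 0.097] [53.4 10.9]
[ -32.    0.  -58. -108.  -35.   50.] [0.387 0.058 0.092] [52.8 11.3]
[ -32.    1.  -58. -108.  -35.   50.] [0.386 0.059 0.09 ] [52.4 11.5]
[ -32.    1.  -58. -108.  -35.   50.] [0.386 0.059 0.088] [52.1 11.7]
```

{"op": "drive_tool", "data": {
  "rows": [
    {"x": -0.047, "y": 0.05, "z": 0.005, "spin": 0, "fingers": -1},
    {"x": -0.047, "y": 0.1, "z": 0.01, "spin": 0, "fingers": -1},
    {"x": -0.045, "y": 0.16, "z": 0.02, "spin": 0, "fingers": -1},
    {"x": -0.045, "y": 0.22, "z": 0.03, "spin": 0, "fingers": -1},
    {"x": -0.045, "y": 0.28, "z": 0.038, "spin": 0, "fingers": -1},
    {"x": -0.045, "y": 0.325, "z": 0.038, "spin": 0, "fingers": -1},
    {"x": -0.045, "y": 0.325, "z": 0.038, "spin": 0, "fingers": -1},
    {"x": -0.045, "y": 0.325, "z": 0.038, "spin": 0, "fingers": -1}
  ],
  "newtons": 10
}}

```text
time_s: 26.52
tcp_pos: [0.3938, 0.0603, 0.1445]
eef_rot: [-179.8, 58.2, -171.3]
contact_force: [-0.5, 0.3, -0.3]
gripper_width: 0.0135
gripper_force: 0.0
```

```bash
cat > t8.py <<'E'
from sh import *
P=[.398,.062,.082]
to(P);b=now()[1]
for i in range(5):
    p,Rm=fk(b);b=st(b,np.array(P),Rm);print(b.round(),fk(b)[0].round(3),np.round(lean(b),1))
E
python3 t8.py
```

```text
t 26.525 q [-22.2, -12.7, -55.8, -104.7, -26.7, 33.8] p [0.3938, 0.0603, 0.1445] lean [58.2, 8.5] level -179.9 |F| [-0.5, 0.3, -0.3] w 0.0135
[0.398, 0.062, 0.082] shift [0.051, 0.001, 0.037] dist 0.063
[ -35.    1.  -58. -110.  -38.   53.] [0.406 0.053 0.109] [55.9  9.9]
[ -34.    2.  -58. -110.  -38.   54.] [0.403 0.056 0.099] [54.4 10.8]
[ -34.    3.  -58. -110.  -38.   55.] [0.401 0.058 0.093] [53.5 11.4]
[ -34.    4.  -58. -111.  -37.   55.] [0.4   0.06  0.089] [52.9 11.8]
[ -34.    4.  -58. -111.  -37.   55.] [0.399 0.061 0.086] [52.6 12.1]
```

{"op": "drive_tool", "data": {
  "rows": [
    {"x": 0.055, "y": 0.002, "z": 0.03, "spin": 0, "fingers": -1},
    {"x": 0.055, "y": 0.002, "z": 0.03, "spin": 0, "fingers": -1}
  ]
}}

```text
time_s: 26.78
tcp_pos: [0.3989, 0.0475, 0.1111]
eef_rot: [178.5, 55.8, -172.5]
contact_force: [-0.7, 0.1, 0.7]
gripper_width: 0.0009
gripper_force: 0.0
```

{"op": "drive_tool", "data": {
  "rows": [
    {"x": 0.03, "y": 0.004, "z": 0.01, "spin": 0, "fingers": -1},
    {"x": 0.03, "y": 0.004, "z": 0.01, "spin": 0, "fingers": -1}
  ]
}}

```text
time_s: 27.02
tcp_pos: [0.3959, 0.0458, 0.1043]
eef_rot: [178.6, 55.1, -171.7]
contact_force: [-0.1, 0.8, 0.3]
gripper_width: 0.0005
gripper_force: 0.0
```

```bash
python3 t8.py
```

```text
t 27.025 q [-35.8, 0.1, -58.2, -107.5, -38.0, 51.3] p [0.3959, 0.0458, 0.1043] lean [55.1, 10.1] level 179.0 |F| [-0.1, 0.8, 0.3] w 0.0005
[0.398, 0.062, 0.082] shift [0.016, 0.015, 0.017] dist 0.028
[ -34.    2.  -58. -111.  -37.   54.] [0.402 0.057 0.096] [53.8 10.8]
[ -33.    3.  -58. -111.  -37.   54.] [0.401 0.059 0.091] [53.1 11.3]
[ -33.    4.  -58. -111.  -37.   55.] [0.4   0.06  0.087] [52.6 11.6]
[ -33.    4.  -58. -111.  -37.   55.] [0.399 0.061 0.085] [52.3 11.8]
[ -33.    4.  -58. -111.  -37.   55.] [0.399 0.061 0.084] [52.1 12. ]
```

{"op": "drive_tool", "data": {
  "rows": [
    {"x": 0.04, "y": 0.02, "z": 0.024, "spin": 0, "fingers": -1},
    {"x": 0.04, "y": 0.02, "z": 0.024, "spin": 0, "fingers": -1}
  ]
}}

```text
time_s: 27.28
tcp_pos: [0.4001, 0.0552, 0.0904]
eef_rot: [177.8, 53.2, -171.3]
contact_force: [-1.1, 0.0, 0.4]
gripper_width: 0.0002
gripper_force: 0.0
```

{"op": "drive_tool", "data": {
  "rows": [
    {"x": 0.02, "y": 0.01, "z": 0.014, "spin": 0, "fingers": -1},
    {"x": 0.02, "y": 0.01, "z": 0.014, "spin": 0, "fingers": -1}
  ]
}}

```text
time_s: 27.52
tcp_pos: [0.4031, 0.0593, 0.0825]
eef_rot: [177.4, 52.2, -171.2]
contact_force: [-0.3, 0.1, 0.9]
gripper_width: 0.0005
gripper_force: 0.0
```

```bash
python3 t8.py
```

```text
t 27.525 q [-34.2, 6.0, -58.2, -111.5, -38.0, 57.1] p [0.4031, 0.0593, 0.0825] lean [52.3, 12.1] level 178.0 |F| [-0.3, 0.1, 0.9] w 0.0005
[0.398, 0.062, 0.082] shift [0.003, 0.004, -0.003] dist 0.006
[ -33.    5.  -58. -111.  -37.   55.] [0.399 0.061 0.084] [52.2 12.2]
[ -33.    5.  -58. -111.  -37.   55.] [0.398 0.062 0.083] [52.1 12.3]
[ -33.    5.  -58. -111.  -37.   55.] [0.398 0.062 0.083] [52.  12.3]
[ -33.    5.  -58. -111.  -37.   55.] [0.398 0.062 0.082] [52.  12.4]
[ -33.    5.  -58. -111.  -37.   55.] [0.398 0.062 0.082] [52.  12.4]
```

```bash
python3 - <<'E'
from sh import *
to([.58,.0605,.0845],[.63,.0605,.0865])
q=now()[1]
for P in([.5,.06,.0835],[.58,.0605,.0845],[.63,.0605,.0865]): q=move(q,P);print(q.round(),fk(q)[0].round(4),np.round(lean(q),1))
E
```

```text
t 27.525 q [-34.2, 6.0, -58.2, -111.5, -38.0, 57.1] p [0.4031, 0.0593, 0.0825] lean [52.3, 12.1] level 178.0 |F| [-0.3, 0.1, 0.9] w 0.0005
[0.58, 0.0605, 0.0845] shift [-0.109, -0.032, 0.136] dist 0.177
[0.63, 0.0605, 0.0865] shift [-0.141, -0.042, 0.173] dist 0.227
[ -24.   11.  -49. -118.  -32.   54.] [0.5    0.06   0.0835] [52.3 12.1]
[ -17.   15.  -39. -118.  -26.   47.] [0.58   0.0605 0.0845] [52.3 12.1]
[ -13.   17.  -33. -115.  -22.   40.] [0.63   0.0605 0.0865] [52.3 12.1]
```

{"op": "drive_tool", "data": {
  "rows": [
    {"x": -0.011, "y": -0.003, "z": 0.014, "spin": 0, "fingers": -1},
    {"x": -0.022, "y": -0.006, "z": 0.027, "spin": 0, "fingers": -1},
    {"x": -0.033, "y": -0.01, "z": 0.041, "spin": 0, "fingers": -1},
    {"x": -0.044, "y": -0.013, "z": 0.054, "spin": 0, "fingers": -1},
    {"x": -0.055, "y": -0.016, "z": 0.068, "spin": 0, "fingers": -1},
    {"x": -0.065, "y": -0.019, "z": 0.082, "spin": 0, "fingers": -1},
    {"x": -0.076, "y": -0.022, "z": 0.095, "spin": 0, "fingers": -1},
    {"x": -0.087, "y": -0.026, "z": 0.109, "spin": 0, "fingers": -1},
    {"x": -0.098, "y": -0.029, "z": 0.122, "spin": 0, "fingers": -1},
    {"x": -0.109, "y": -0.032, "z": 0.136, "spin": 0, "fingers": -1}
  ]
}}

```text
time_s: 28.78
tcp_pos: [0.5814, 0.0606, 0.0838]
eef_rot: [177.4, 52.2, -171.2]
contact_force: [-2.2, -1.6, -0.4]
gripper_width: 0.0004
gripper_force: 1.1
```

```bash
python3 - <<'E'
from sh import *
to([.625,.0605,.086],[.56,.06,.087])
c=snap('top');s=snap('side')
o=np.hstack([cv2.resize(c['pixels'][110:220,190:270],(364,500),interpolation=3),cv2.resize(s['pixels'][140:270,160:270],(423,500),interpolation=3)]);cv2.imwrite('pics/t6.png',o[:,:,::-1])
E
```

```text
t 28.775 q [-17.0, 15.2, -39.1, -117.9, -25.8, 47.3] p [0.5814, 0.0606, 0.0838] lean [52.2, 12.1] level 178.0 |F| [-2.2, -1.6, -0.4] w 0.0004
[0.625, 0.0605, 0.086] shift [-0.028, -0.008, 0.032] dist 0.044
[0.56, 0.06, 0.087] shift [0.011, 0.004, -0.019] dist 0.022
```

View pics/t6.png

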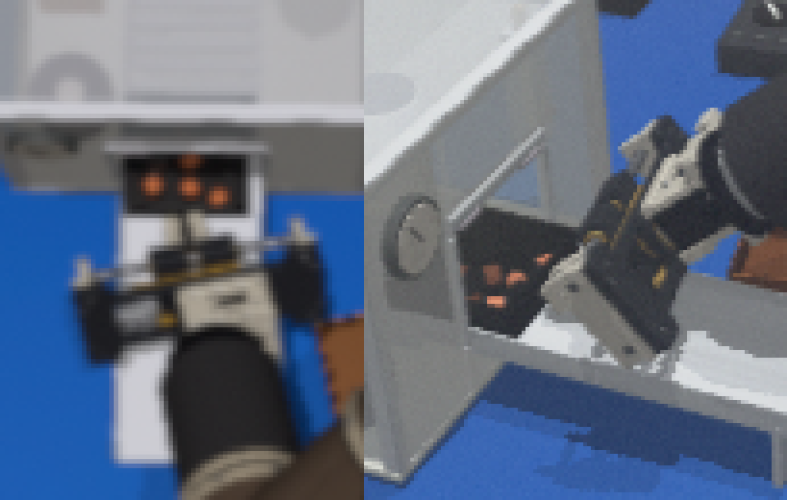

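The tray is in the mouth under the lifted flap with the chokes in it (left crop, copper at (152,185) to (217,195)). The fingertips push its rear wall at (190,215). Final push, then retreat.

{"op": "drive_tool", "data": {
  "rows": [
    {"x": -0.008, "y": -0.002, "z": 0.009, "spin": 0, "fingers": -1},
    {"x": -0.015, "y": -0.004, "z": 0.017, "spin": 0, "fingers": -1},
    {"x": -0.022, "y": -0.006, "z": 0.025, "spin": 0, "fingers": -1},
    {"x": -0.028, "y": -0.008, "z": 0.032, "spin": 0, "fingers": -1},
    {"x": -0.028, "y": -0.008, "z": 0.032, "spin": 0, "fingers": -1},
    {"x": -0.028, "y": -0.008, "z": 0.032, "spin": 0, "fingers": -1}
  ]
}}

```text
time_s: 29.62
tcp_pos: [0.6231, 0.0609, 0.086]
eef_rot: [177.3, 52.2, -171.2]
contact_force: [0.1, -0.6, -0.4]
gripper_width: 0.0005
gripper_force: 0.0
```

```bash
python3 - <<'E'
from sh import *
to([.54,.06,.09],[.635,.0605,.086])
c=snap('top');s=snap('side')
o=np.hstack([cv2.resize(c['pixels'][60:200,180:280],(357,500),interpolation=3),cv2.resize(s['pixels'][120:270,75:240],(443,500),interpolation=3)[:, :]]);cv2.imwrite('pics/t7.png',o[:,:,::-1])
g=c['pixels'][160:205,220:242].astype(float).mean(1);print(g.mean(1).round()[:20])
E
```

```text
t 29.625 q [-13.5, 17.0, -33.6, -115.2, -22.2, 41.3] p [0.6231, 0.0609, 0.086] lean [52.2, 12.2] level 177.9 |F| [0.1, -0.6, -0.4] w 0.0005
[0.54, 0.06, 0.09] shift [0.047, 0.015, -0.067] dist 0.083
[0.635, 0.0605, 0.086] shift [-0.007, -0.003, 0.009] dist 0.012
[103. 109. 106.  99. 109. 124. 125. 123. 112.  83.  48.  31.  35.  49.
  61.  71.  82.  86.  86.  83.]
```

{"op": "drive_tool", "data": {
  "rows": [
    {"x": 0.018, "y": 0.006, "z": -0.026, "spin": 0, "fingers": -1},
    {"x": 0.047, "y": 0.015, "z": -0.067, "spin": 0, "fingers": -1},
    {"x": 0.047, "y": 0.015, "z": -0.11, "spin": 0, "fingers": -1},
    {"x": 0.047, "y": 0.015, "z": -0.16, "spin": 0, "fingers": -1},
    {"x": 0.047, "y": 0.015, "z": -0.2, "spin": 0, "fingers": -1},
    {"x": 0.047, "y": 0.015, "z": -0.2, "spin": 0, "fingers": -1},
    {"x": 0.047, "y": 0.015, "z": -0.2, "spin": 0, "fingers": -1},
    {"x": 0.047, "y": 0.015, "z": -0.2, "spin": 0, "fingers": -1}
  ]
}}

```text
time_s: 30.72
tcp_pos: [0.4604, 0.0431, 0.1813]
eef_rot: [175.4, 56.4, -171.8]
contact_force: [-0.1, -0.6, -0.4]
gripper_width: 0.0005
gripper_force: 0.0
```

{"op": "drive_tool", "data": {
  "rows": [
    {"x": 0, "y": 0, "z": 0, "spin": 0, "fingers": -1},
    {"x": 0, "y": 0, "z": 0, "spin": 0, "fingers": -1},
    {"x": 0, "y": 0, "z": 0, "spin": 0, "fingers": -1},
    {"x": 0, "y": 0, "z": 0, "spin": 0, "fingers": -1},
    {"x": 0, "y": 0, "z": 0, "spin": 0, "fingers": -1},
    {"x": 0, "y": 0, "z": 0, "spin": 0, "fingers": -1},
    {"x": 0, "y": 0, "z": 0, "spin": 0, "fingers": -1},
    {"x": 0, "y": 0, "z": 0, "spin": 0, "fingers": -1}
  ]
}}

```text
time_s: 31.72
tcp_pos: [0.4608, 0.0432, 0.1814]
eef_rot: [175.4, 56.4, -171.7]
contact_force: [-0.2, -0.5, 0.3]
gripper_width: 0.0006
gripper_force: 0.0
```

```bash
python3 - <<'E'
from sh import *
to()
c=snap('top');s=snap('side')
o=np.hstack([cv2.resize(c['pixels'][60:200,180:280],(357,500),interpolation=3),cv2.resize(s['pixels'][120:270,75:208],(443,500),interpolation=3)]);cv2.imwrite('pics/t7.png',o[:,:,::-1])
hs=cv2.cvtColor(s['pixels'],cv2.COLOR_RGB2HSV);m=((hs[...,1]<110)).astype(np.uint8);M=np.zeros_like(m);M[160:195,278:318]=m[160:195,278:318]
k=max(cv2.findContours(M,0,1)[0],key=cv2.contourArea);print('cup side bbox',cv2.boundingRect(k))
E
```

```text
t 31.725 q [0.1, -11.4, -43.9, -81.4, -11.6, -4.1] p [0.4608, 0.0432, 0.1814] lean [56.5, 13.8] level 176.9 |F| [-0.2, -0.5, 0.3] w 0.0006
cup side bbox (278, 160, 40, 35)
```

View pics/t7.png

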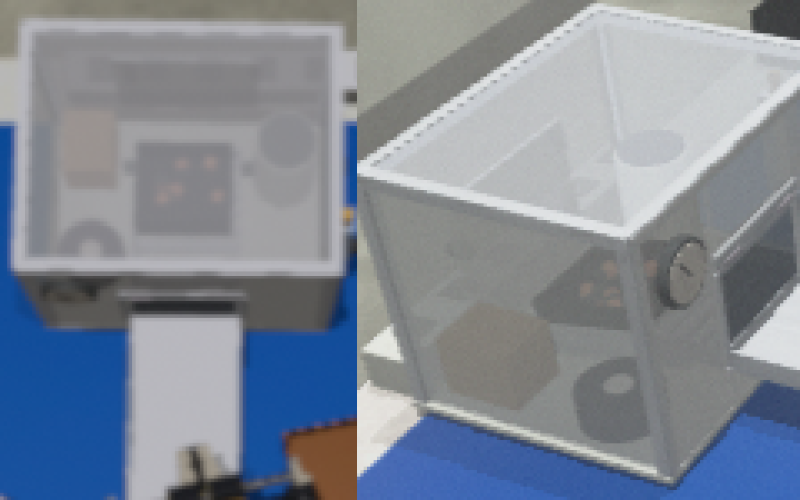

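The tray, with its chokes, lies deep inside the cabinet (left crop, centre (185,189)), and the flap looks shut at the mouth. I'll check its depth and hand in.

```bash
python3 - <<'E'
from sh import *
c=snap('top');d=onz(c,180+185/3.57,60+189/3.57,.07);print(d, d[0]-.634)
if d[0]-.634>.105: print(r.close_job())
E
```

```text
[0.77342068 0.05544096 0.07      ] 0.13942067745459552
the job is handed in; nothing more can be done
None
```

The job is handed in at about 32 s of the 67 s allowed: all six chokes are in the tray, which lies about 139 mm behind the flap, the flap looks shut in the last picture, and the empty cup stands upright on the mat (its last clear view was just after I set it down).

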